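# Knock a stuck vial out of its centrifuge adapter

## Robot

A 7-joint arm with a two-finger parallel gripper is mounted at the origin on the work surface; the furniture and walls round the work are solid. World frame = base frame: x ahead of the robot, y to its left, z up, the work surface at z = 0. Lengths are in m, angles in rad, forces in N, time in s.
With the tool pointing down it reaches from about 0.4 to 0.875 m from the base axis. Payload 19.3 kg.
Tool frame: the origin (TCP) lies at the very end of the fingers, on their centre line; the grasp point (between the pads) lies 19 mm behind it; z points along the fingers, y is the line along which they close (so a half turn about z gives the same grasp; the last joint's range is limited). The gripper opens to 85 mm and grips with 20 to 120 N. Pads are 22 mm wide; open, the fingers measure 114 mm over their backs; the gripper's body (76 mm by 85 mm) begins 54 mm behind the grasp point. The pads swing forward as they close: fully open they stand 13 mm farther back than shut.
Start: joints at [-0.07, 0.521, -0.036, 1.599, 0.021, 1.021, -0.113], TCP at [0.625, -0, 0.231] pointing down, gripper open.
Joint ranges: [-2.91, 2.91], [-0.3, 2.13], [-1.5, 1.42], [0.17, 2.43], [-1.26, 4.41], [0.16, 1.93], [-2.52, 2.52]. Speed limits (rad/s): [1.89, 1.89, 2.39, 2.39, 3.01, 3.01, 3.01].

## Interface

Orientations are given as [roll, pitch, yaw] about the fixed x, y, z axes, in that order (R = Rz(yaw) Ry(pitch) Rx(roll)).
In Python, from workcell import monitor, optics, job_done gives the robot as it stands.
- The arm moves only by the shell command python3 -m handwheel 'ROWS' [FORCE]. ROWS is JSON, a list of rows, each an object of numbers: "dx", "dy", "dz": the shift along the tool's x, y, z in cm; "wx", "wy", "wz": the turn, a rotation vector about the tool's x, y, z in rad; "claw": the opening in per cent of the stroke, from 0 (shut) to 100 (fully open). A call has 1 to 8 rows; each row shifts and turns the commanded pose from where the row before left it, along the tool's axes as they then stand; what a row does not reach is not made up. A row lasts 1/8 s, in which the tool goes at most 62.5 mm and 10.7 degrees, less where a joint would pass 70% of its speed; a pose out of reach is approached as far as the arm can. A call with a gripper value outside its range is refused whole. The fingers move at their own pace and stop on an object; FORCE is the grip in N (left out, the last holds). Time passes only in rows, so rows that do not move let the fingers close. It gives the time, the measured TCP pose, the force, the opening and the grip force at its end, in the units of the state.
- monitor.observe(): the state, without advancing time (a new reading comes with each control period).
- optics.grab_frame(name): name is "scene" or "side" or "wrist"; returns a dict with "frame" (384x512x3 uint8, blue, green, red), "fovy" (degrees; the focal length in pixels is half the picture's height over the tangent of half this angle, whatever the lens; pixels are square), "cx", "cy" (the principal point, pixels), "R" (3x3) and "t" (3): a world point X has camera coordinates R X + t. Camera axes: x right, y down, z forward; pixel columns grow to the right and rows downward; lengths in m; the calibration is good to about 2 mm. A picture is of the moment at which its call begins. There is no depth.
- job_done(): hands the job in; it is judged then, once.
Trained networks look in the newest picture that a camera, given by its name, has taken for a name from the list of things; names that differ only in an ending like _2 or _b are one class to them, and where a whole thing is asked for, a point or a joint stands for the part that bears it (a point fixed in the world has none). Each returns a list of dicts, best first, with "p" (0 to 1); they miss things now and then, are a little off and sometimes report something else, mostly with a low value. They report only what shows in the picture. A call takes as long as a camera call.
- optics.masks_of(name, camera): "region" (384x512 bool, what is visible of it) and "rect" ([left, top, width, height] in pixels, round what is visible of it).
The state is a dict: "clock": time; "qpos": joint angles; "qd": joint speeds; "joint_efforts": joint torques, N m; "position": TCP position; "tool_rot": TCP orientation; "force": force on the tool from outside, world axes, zero at the start; "moment": the same for the moment, N m; "grip_width": finger opening in m; "finger_force": force on a finger pad.
Only numpy, scipy, OpenCV 4.12 (cv2) and the standard library are available. Lean on these libraries where they do the work, as an engineer would, in place of code of your own. Each camera call takes 0.05 s, during which the arm holds its last target. There are 200 camera calls.

## Task

A small vial is wedged out of reach at the bottom of the square grey centrifuge adapter. Lay the adapter mouth-down in the sloping trough of the knock-out stand, push the steel rod down through the hole in the adapter's base until the vial comes out into the stand's tray, then pull the rod out and lay it flat on the bench. Lay the adapter over gently rather than letting it topple or drop, leave it in the stand, and do not disturb the other things on the bench.

Things in the scene. Friction and masses are not known exactly. Their poses are not given: they have to be found in the camera images.
- adapter: Centrifuge adapter: grey plastic sleeve, square outside (30 x 30 mm, 90 mm long, rounded long edges, two fine grooves near its mouth), about 120 g, loose, standing upright on the bench at the start, mouth up. Origin: centre of its base face; x and y square to its flat sides, +z along its axis from base to mouth. Round bore 14 mm across down to a base 8 mm thick.
- adapter_mouth (a point): Centre of the adapter's open mouth, on its axis, 90 mm from the base face. Axes as the adapter's.
- adapter_hole (a point): Centre of the adapter's base face, where the knock-out hole through the base comes out on the axis: 10 mm hole, dished on the outside to 20 mm across (a 45 degree funnel 5 mm deep). Axes as the adapter's.
- stuck_vial: The wedged vial: amber, capped, 12 mm across, 33 mm long, 12 g. Origin: centre of its underside, at the start 8 mm above the adapter's base face; +z to its cap, towards the mouth. Two sprung rubber pads in the bore hold it with about 7 N (5 to 9) of friction: it cannot be shaken out, but once pushed some 20 mm towards the mouth it is past the pads and slides out down the slope by itself.
- push_rod: Push rod, lying flat and level on the bench, loose, 110 g: black square-sided handle 22 x 22 mm, 80 mm long, with a round steel rod 6 mm thick and 120 mm long out of one end. Origin: under the middle of the handle, on its underside; handle axis 11 mm above it; +x along the rod from handle to tip, +z up. It balances 26 mm from the handle's middle towards the rod, still within the handle.
- rod_tip (a point): Centre of the flat end of the steel rod, 160 mm from the middle of the handle, 11 mm above the underside.
- stand: Fixed knock-out stand: base plate 215 x 90 mm, trough sloping at 40 degrees (floor 88 mm long on the slope), tray at its low end. Origin: on the bench under the trough's low end, where its floor is 42 mm up; +x points horizontally up the slope, +z up. Cheeks 36 mm apart, flared at the top (25 mm over the floor), guide only the lowest 40 mm; above, the floor is a 26 mm strip.
- stand_seat (a point): Where the centre of the adapter's mouth is when it lies home in the stand: rim against the two steel tabs at the trough's foot (19 mm apart, the vial passes between), 15 mm off the trough floor. From here the adapter's axis rises along stand +x at 40 degrees. Axes as the stand's.
- stand_top (a point): Where the centre of the adapter's base face (the knock-out hole) is when the adapter lies home in the stand: 90 mm up the slope from stand_seat. The rod goes in here, downwards along the slope. Axes as the stand's.
- tray_floor (a point): Centre of the floor of the stand's open catch tray (94 x 78 mm inside, 3 mm walls, rim 34 mm above the bench), 7 mm above the bench; in the stand's frame the tray reaches from x = -105 to -5 mm. Axes as the stand's.
- vial_rack: Bystander: low blue rack of small vials, 64 x 120 x 37 mm, loose. Origin under its centre.
- column_box: Bystander: long flat carton, 35 x 191 x 28 mm, loose. Origin under its centre.
- beaker: Bystander: small clear beaker, 56 mm across, 68 mm high, loose. Origin under its centre.
- vortex_mixer: Fixed equipment, in the way: vortex mixer, 164 x 120 mm and 139 mm high to the top of its cup, between the two places where the adapter and the rod start. A mini centrifuge of 164 x 150 mm, 119 mm high, stands about 0.21 m nearer the robot. Origin under its centre.
- timer: Bystander: bench timer, 64 x 64 x 20 mm, loose. Origin under its centre.

How it is judged:
By the outcome, as a careful person would: the job done as asked, in the order asked, and still so for the second after the job is handed in, with the robot touching nothing.
It also fails if it takes over 72 s, if anything falls off the work surface, if the arm or the gripper's body presses on something with over 40 N, if the wrist force passes 120 N, or if a joint passes its speed limit or range.

## Working session

There is one attempt and no reset: what is moved stays moved. The work goes in short steps, Python scripts to look and compute and a shell command to move; the robot and the scene stay as the last step left them, time stands still between calls to the robot, and variables do not carry over. Pictures are saved under pics/ and viewed, at most 10 in all, crops included, and the job is handed in when it is done.

```bash
mkdir -p pics; cat > h.py <<'E'
import numpy as np, cv2, json
from workcell import monitor, optics, job_done
from scipy.spatial.transform import Rotation as Ro
def ray(f,uv):
    F=f['frame'].shape[0]/2/np.tan(np.radians(f['fovy'])/2)
    d=np.array([(uv[0]-f['cx'])/F,(uv[1]-f['cy'])/F,1]); R=np.array(f['R']);t=np.array(f['t'])
    return -R.T@t, R.T@d
def onz(f,uv,z):
    o,d=ray(f,uv); return o+d*(z-o[2])/d[2]
def proj(f,X):
    F=f['frame'].shape[0]/2/np.tan(np.radians(f['fovy'])/2)
    c=np.array(f['R'])@np.asarray(X,float)+np.array(f['t']); return np.array([f['cx']+F*c[0]/c[2],f['cy']+F*c[1]/c[2]])
def st():
    s=monitor.observe(); return s
E
python3 - <<'E'
from h import *
np.set_printoptions(precision=3,suppress=True)
for c in ['scene','side','wrist']:
    f=optics.grab_frame(c); cv2.imwrite(f'pics/{c}0.png',f['frame'])
    np.save(f'{c}0.npy',f,allow_pickle=True)
    print(c,f['fovy'],f['cx'],f['cy'],'cam at',ray(f,(0,0))[0],'fwd',np.array(f['R'])[2])
    for n in ['adapter','push_rod','stand','stuck_vial','vial_rack','column_box','beaker','vortex_mixer','timer']:
        m=optics.masks_of(n,c)
        if m and m[0]['p']>.2:
            r=m[0]['rect'];print(n,round(m[0]['p'],2),r,'base z0',onz(f,(r[0]+r[2]/2,r[1]+r[3]),0))
            np.save(f'm_{c}_{n}.npy',m[0]['region'])
print(st())
E
python3 -c "
import cv2,numpy as np
a=cv2.imread('pics/scene0.png');b=cv2.imread('pics/side0.png')
cv2.imwrite('pics/s2.png',cv2.resize(a,(800,600)));cv2.imwrite('pics/d2.png',cv2.resize(b,(800,600)))"
```

```text
scene 56.665621568401534 255.48818782394656 189.74160542045914 cam at [-0.247  0.75   0.716] fwd [ 0.575 -0.635 -0.515]
adapter 0.51 [306.8, 151.8, 12.1, 29.8] base z0 [ 0.422 -0.335  0.   ]
push_rod 0.66 [162.3, 251.3, 12.6, 22.2] base z0 [0.428 0.369 0.   ]
stand 0.62 [241.6, 170.1, 45.9, 43.0] base z0 [ 0.422 -0.035  0.   ]
vial_rack 0.88 [271.2, 192.6, 33.9, 26.1] base z0 [ 0.339 -0.064  0.   ]
column_box 0.8 [258.1, 154.4, 37.6, 21.3] base z0 [ 0.562 -0.276  0.   ]
beaker 0.58 [255.2, 197.3, 12.2, 11.4] base z0 [ 0.448 -0.048  0.   ]
side 50.21377641347992 254.31411891272126 188.02798648393198 cam at [ 0.472 -0.92   0.908] fwd [-0.014  0.756 -0.655]
adapter 0.87 [246.4, 288.2, 13.8, 37.8] base z0 [ 0.455 -0.386  0.   ]
push_rod 0.75 [242.3, 141.7, 26.4, 11.4] base z0 [0.455 0.327 0.   ]
stand 0.65 [245.9, 201.7, 46.2, 66.4] base z0 [ 0.496 -0.21   0.   ]
stuck_vial 0.65 [212.1, 223.0, 23.1, 38.7] base z0 [ 0.369 -0.188  0.   ]
vial_rack 0.61 [215.4, 223.3, 21.6, 39.0] base z0 [ 0.377 -0.19   0.   ]
column_box 0.65 [304.7, 273.9, 21.3, 67.6] base z0 [ 0.602 -0.426  0.   ]
beaker 
[... 512 characters left out ...]
02 -0.322  0.   ]
beaker 0.73 [4.8, 137.3, 87.0, 61.0] base z0 [ 0.369 -0.053  0.   ]
vortex_mixer 0.21 [8.4, 196.6, 82.0, 94.7] base z0 [ 0.343 -0.19   0.   ]
timer 0.83 [43.2, 288.9, 52.5, 38.5] base z0 [ 0.359 -0.251  0.   ]
{'clock': 1.5, 'qpos': array([-0.07 ,  0.521, -0.036,  1.599,  0.021,  1.021, -0.113]), 'qd': array([ 0.001,  0.001, -0.001, -0.001, -0.001,  0.001,  0.   ]), 'joint_efforts': array([  0.001, -92.684,   1.979, -37.025,   0.018,   0.002,  -0.   ]), 'position': array([0.625, 0.   , 0.231]), 'tool_rot': array([-3.142, -0.   ,  1.571]), 'force': array([1.003, 0.43 , 0.086]), 'moment': array([ 0.018, -0.01 , -0.024]), 'finger_force': 0.0, 'grip_width': 0.08539859117208703}
```

View pics/s2.png

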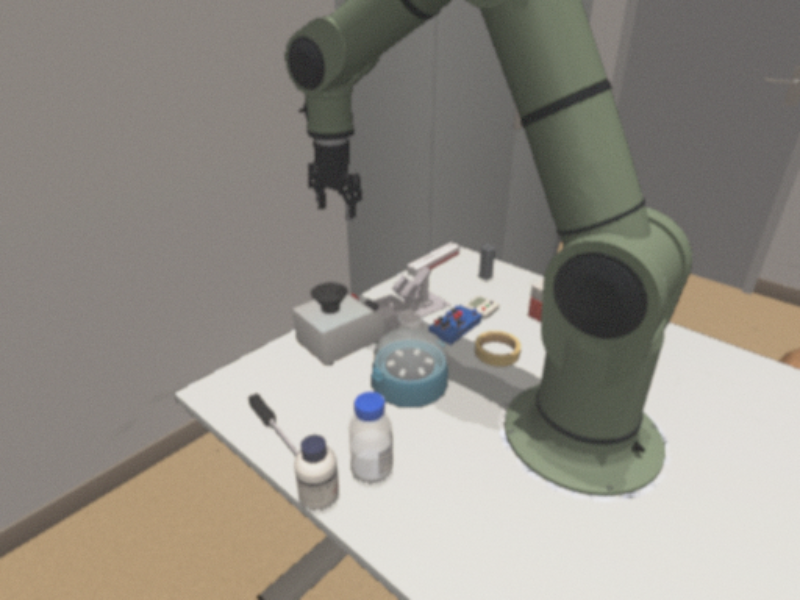

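View pics/d2.png

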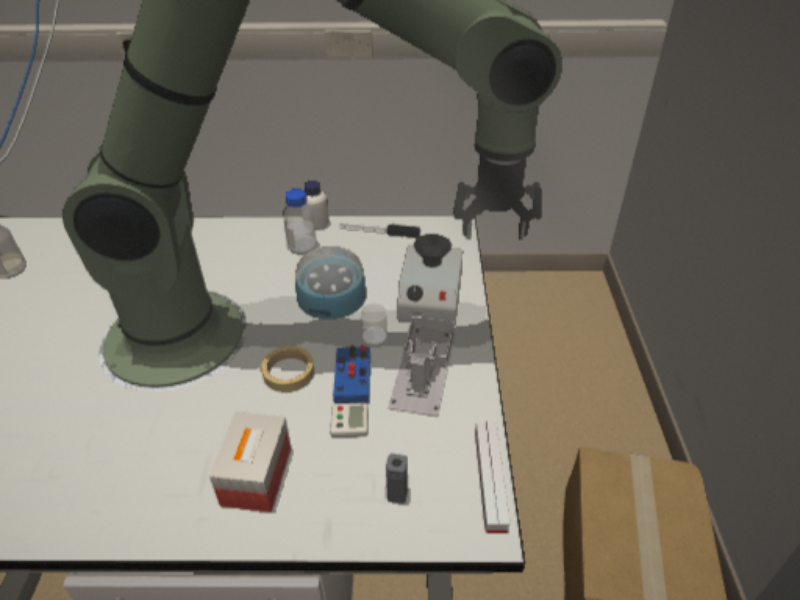

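Scene (800 px): the rod lies at (275,425), tip towards the robot. The stand is at (420,290), beside the mixer. Side: adapter at (397,478), stand (425,365), rod handle (403,230) with its tip left at (340,226). Next, a closer look at the stand.

```bash
python3 - <<'E'
import cv2,numpy as np
a=cv2.imread('pics/wrist0.png');b=cv2.imread('pics/side0.png')
c=cv2.resize(b[190:340,215:335],(480,600),interpolation=3)
d=cv2.resize(a,(320,240))
cv2.imwrite('pics/c1.png',c)
cv2.imwrite('pics/c2.png',cv2.resize(a,(800,600)))
E
```

```text
(no output)
```

View pics/c1.png

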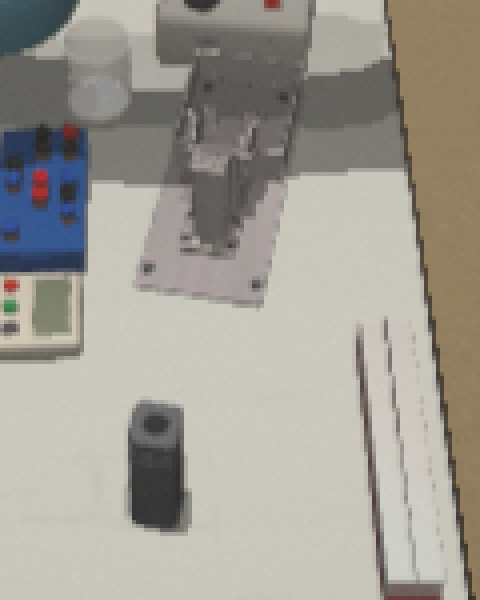

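View pics/c2.png

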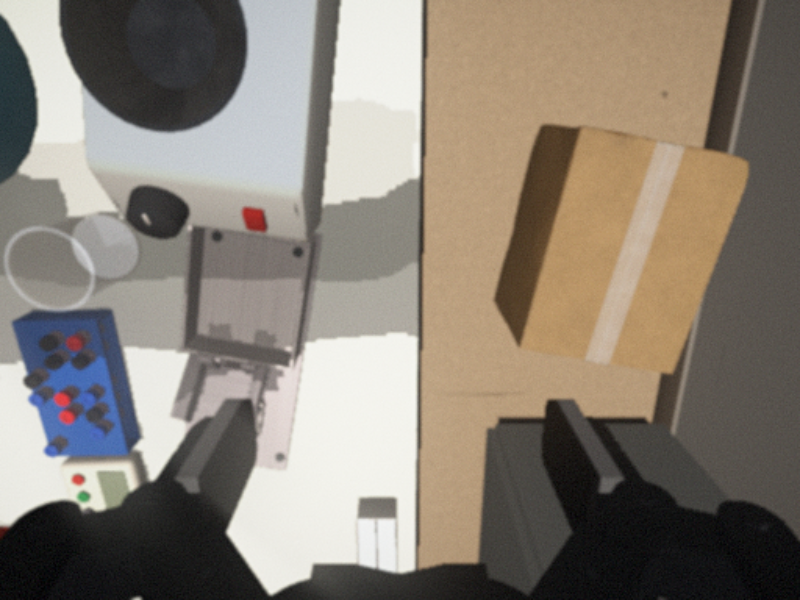

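The stand's tray lies towards +y against the mixer and the trough rises towards -y. In the side crop the adapter mouth is at (155,425). The plate's front corners are at (133,288) and (262,306). Next I turn these points into positions.

```bash
python3 - <<'E'
from h import *
np.set_printoptions(precision=4,suppress=True)
f=np.load('side0.npy',allow_pickle=True).item(); w=np.load('wrist0.npy',allow_pickle=True).item()
C=lambda x,y:(215+x/4-.4,190+y/4-.4)
for n,p,z in [('ad TL',(138,402),.09),('TR',(183,406),.09),('BR',(182,447),.09),('BL',(130,442),.09),('mouth',(155,424),.09),('plateFL',(133,288),.004),('plateFR',(262,306),.004)]:
    print(n,onz(f,C(*p),z))
W=lambda x,y:(x*.64,y*.64)
for n,p,z in [('rim TL',(190,228),.034),('TR',(320,235),.034),('BR',(298,362),.034),('BL',(182,352),.034),('plateFR',(287,467),.004)]:
    print(n,onz(w,W(*p),z))
m=np.load('m_side_push_rod.npy'); v,u=np.nonzero(m)
P=np.array([onz(f,q,.011) for q in zip(u,v)]);c=P.mean(0);U,S,V=np.linalg.svd(P-c,full_matrices=0);t=(P-c)@V[0]
print('rod',c,V[0],c+V[0]*t.min(),c+V[0]*t.max())
for p in [(340,227),(388,231),(420,232)]: print(onz(f,(p[0]*.64,p[1]*.64),.011))
print('tbl edge',onz(f,(300*.64,558*.64),0), onz(f,(522*.64,556*.64),0))
for n in ['timer','column_box']:
    v,u=np.nonzero(np.load(f'm_side_{n}.npy'));P=np.array([onz(f,q,.02) for q in zip(u,v)]);print(n,P.min(0),P.max(0))
E
```

```text
ad TL [ 0.4456 -0.3457  0.09  ]
TR [ 0.4722 -0.3484  0.09  ]
BR [ 0.4716 -0.3764  0.09  ]
BL [ 0.4415 -0.3732  0.09  ]
mouth [ 0.4559 -0.3609  0.09  ]
plateFL [ 0.4375 -0.191   0.004 ]
plateFR [ 0.5268 -0.2065  0.004 ]
rim TL [0.4829 0.0186 0.034 ]
TR [0.5711 0.0138 0.034 ]
BR [ 0.5499 -0.0821  0.034 ]
BL [ 0.4646 -0.074   0.034 ]
plateFR [ 0.5271 -0.1987  0.004 ]
rod [0.4597 0.3467 0.011 ] [ 0.9748 -0.2232 -0.    ] [0.4146 0.357  0.011 ] [0.5005 0.3374 0.011 ]
[0.3103 0.363  0.011 ]
[0.4276 0.3457 0.011 ]
[0.5047 0.3413 0.011 ]
tbl edge [ 0.3152 -0.4653  0.    ] [ 0.6411 -0.4606  0.    ]
timer [ 0.3395 -0.2621  0.02  ] [ 0.4052 -0.1914  0.02  ]
column_box [ 0.5877 -0.4354  0.02  ] [ 0.6256 -0.2353  0.02  ]
```

```bash
python3 -m handwheel '[{"dx":-4.5,"dy":-1.8,"dz":-0.5},{"dx":-4.5,"dy":-1.8,"dz":-0.5},{"dx":-4.5,"dy":-1.8,"dz":-0.5},{"dx":-4.5,"dy":-1.8,"dz":-0.5},{"dx":-4.5,"dy":-1.8},{"dx":-4.5,"dy":-1.8},{"dx":-4.5,"dy":-1.8},{"dx":-4.5,"dy":-1.8}]' 40
cat >> h.py <<'E'
np.set_printoptions(precision=4,suppress=True)
def Rt(h,th):
    """tool dir: azimuth-turn h (rad about world z from yaw pi/2), tilt th about closing axis (+ = tool points +y)"""
    return Ro.from_euler('z',h)*Ro.from_euler('x',th)*Ro.from_euler('xyz',[np.pi,0,np.pi/2])
def togo(P,R):
    s=monitor.observe(); R0=Ro.from_euler('xyz',s['tool_rot'])
    d=R0.inv().apply(np.array(P)-s['position'])*100; w=(R0.inv()*R).as_rotvec()
    print('t',s['clock'],'pos',s['position'],'togo cm',d,'rot',w,'F',s['force'],'w',round(s['grip_width'],4),'ff',round(float(s['finger_force']),1)); return d,w
E
python3 - <<'E'
from h import *
f=optics.grab_frame('wrist');cv2.imwrite('pics/w1.png',f['frame']);np.save('w1.npy',f,allow_pickle=True)
togo([.45,-.43,.2],Rt(-.105,np.pi/4))
for n in ['adapter','stand']:
    m=optics.masks_of(n,'wrist')
    for k in m[:2]: print(n,k['p'],k['rect'])
E
```

```text
t 1.55 pos [ 0.625  -0.      0.2313] togo cm [-42.9976 -17.4973   3.1289] rot [-0.0413  0.7847  0.0995] F [ 0.4367  0.0614 -0.3629] w 0.0854 ff 0.0
stand 0.63 [109.6, 144.6, 96.8, 156.6]schema error: expected keys dx, dy, dz, wx, wy, wz, claw
```

View pics/w1.png

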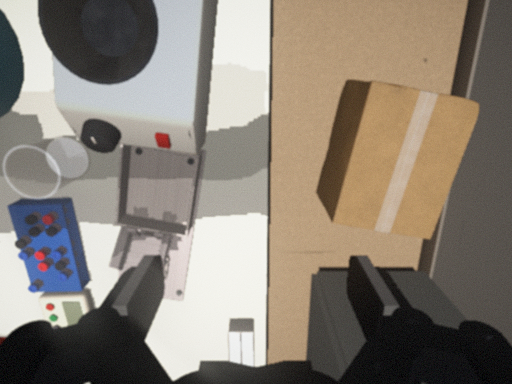

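The move was refused because every row needs all seven keys; the picture is unchanged, with the stand at (155,220).

```bash
python3 -m handwheel '[{"dx":-4.5,"dy":-1.8,"dz":-0.5,"wx":0,"wy":0,"wz":0,"claw":100},{"dx":-4.5,"dy":-1.8,"dz":-0.5,"wx":0,"wy":0,"wz":0,"claw":100},{"dx":-4.5,"dy":-1.8,"dz":-0.5,"wx":0,"wy":0,"wz":0,"claw":100},{"dx":-4.5,"dy":-1.8,"dz":-0.5,"wx":0,"wy":0,"wz":0,"claw":100},{"dx":-4.5,"dy":-1.8,"dz":0,"wx":0,"wy":0,"wz":0,"claw":100},{"dx":-4.5,"dy":-1.8,"dz":0,"wx":0,"wy":0,"wz":0,"claw":100}]' 40
python3 - <<'E'
from h import *
f=optics.grab_frame('wrist');cv2.imwrite('pics/w2.png',f['frame']);np.save('w2.npy',f,allow_pickle=True)
togo([.45,-.43,.2],Rt(-.105,np.pi/4))
for n in ['adapter','stand']:
    m=optics.masks_of(n,'wrist')
    for k in m[:2]: print(n,k['p'],k['rect'])
    if m: np.save(f'm_w2_{n}.npy',m[0]['region'])
cv2.imwrite('pics/w2b.png',cv2.resize(f['frame'],(800,600),interpolation=3))
E
```

```text
clock: 2.4
position: [0.5163, -0.2714, 0.2515]
tool_rot: [3.141, 0.0, 1.571]
force: [0.2, -0.5, -0.5]
grip_width: 0.0853
finger_force: 0.0
t 2.45 pos [ 0.513  -0.2781  0.2515] togo cm [-15.2187  -6.1961   5.2079] rot [-0.0396  0.7879  0.093 ] F [-5.9688 -7.8791 -0.5729] w 0.0854 ff 0.0
adapter 0.61 [185.8, 205.6, 35.7, 55.2]
stand 0.8 [190.4, 0.0, 90.3, 95.8]
```

View pics/w2b.png

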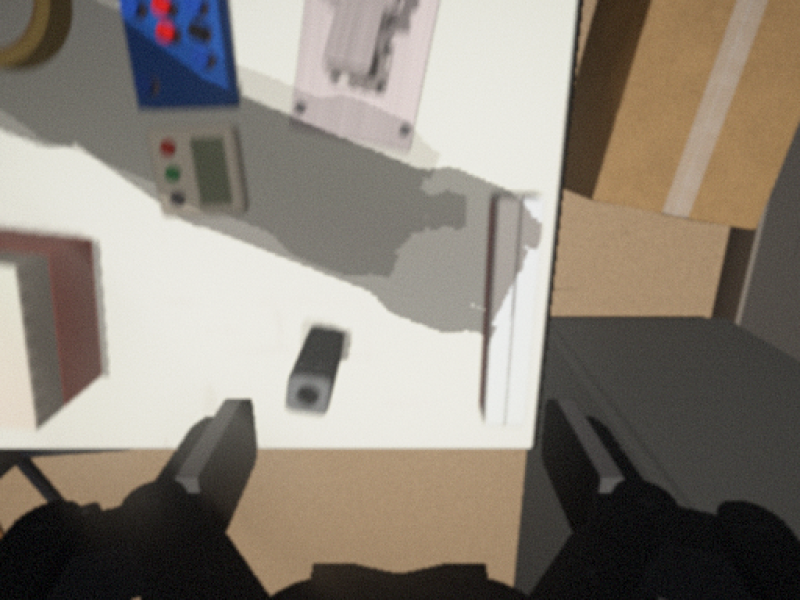

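The adapter's mouth is at (308,393) and the plate's front corners are at (290,122) and (410,150), in 800-px coordinates.

```bash
python3 - <<'E'
from h import *
f=np.load('w2.npy',allow_pickle=True).item();W=lambda x,y:(x*.64-.2,y*.64-.2)
for n,p,z in [('mouth',(308,393),.09),('a',(293,376),.09),('b',(331,381),.09),('c',(326,411),.09),('d',(288,405),.09),('FL',(290,122),.004),('FR',(410,150),.004),('holeFL',(300,107),.004),('holeFR',(404,130),.004),('base',(330,328),0)]:
    print(n,onz(f,W(*p),z))
togo([.45,-.43,.2],Rt(-.105,np.pi/4))
E
```

```text
mouth [ 0.4543 -0.3591  0.09  ]
a [ 0.4449 -0.3461  0.09  ]
b [ 0.4704 -0.3499  0.09  ]
c [ 0.4659 -0.3731  0.09  ]
d [ 0.44   -0.3684  0.09  ]
FL [ 0.4367 -0.1844  0.004 ]
FR [ 0.5244 -0.204   0.004 ]
holeFL [ 0.4446 -0.1742  0.004 ]
holeFR [ 0.5199 -0.1899  0.004 ]
base [ 0.4581 -0.3483  0.    ]
t 2.55 pos [ 0.5158 -0.2725  0.2514] togo cm [-15.7739  -6.5073   5.1503] rot [-0.0398  0.7855  0.0955] F [0.1597 1.043  0.2357] w 0.0855 ff 0.0
```

```bash
python3 -m handwheel '[{"dx":-4,"dy":-1.6,"dz":0,"wx":0,"wy":0,"wz":0.13,"claw":100},{"dx":-4,"dy":-2,"dz":0,"wx":0,"wy":0,"wz":0,"claw":100},{"dx":-4,"dy":-2,"dz":0,"wx":0,"wy":0,"wz":0,"claw":100},{"dx":-3.5,"dy":-2,"dz":0,"wx":0,"wy":0.1,"wz":0,"claw":100},{"dx":0,"dy":0,"dz":0,"wx":0,"wy":0.17,"wz":0,"claw":100},{"dx":0,"dy":0,"dz":0,"wx":0,"wy":0.17,"wz":0,"claw":100},{"dx":0,"dy":0,"dz":0,"wx":0,"wy":0.17,"wz":0,"claw":100},{"dx":0,"dy":0,"dz":0,"wx":0,"wy":0.17,"wz":0,"claw":100}]' 40
python3 - <<'E'
from h import *
R=Rt(-.13,np.pi/4); tz=R.apply([0,0,1]); T=np.array([.4555,-.3605,.05])+.005*tz
print(T,tz); togo(T-.1*tz,R); togo(T,R); print(st()['qpos'])
E
```

```text
clock: 3.55
position: [0.4274, -0.416, 0.2519]
tool_rot: [3.14, -0.785, 1.443]
force: [0.2, 1.4, -0.1]
grip_width: 0.0852
finger_force: 0.0
[ 0.456  -0.357   0.0465] [ 0.0917  0.7011 -0.7071]
t 3.55 pos [ 0.4274 -0.416   0.2519] togo cm [-10.132    2.052    8.9236] rot [0.0003 0.0001 0.0017] F [ 0.1799  1.3698 -0.1133] w 0.0852 ff 0.0
t 3.55 pos [ 0.4274 -0.416   0.2519] togo cm [-10.1315   2.0494  18.9236] rot [0.0003 0.0001 0.0017] F [ 0.1799  1.3698 -0.1133] w 0.0852 ff 0.0
[ 0.9762  0.8151 -0.066   1.2471 -0.4784  1.6749  0.8862]
```

```bash
python3 -m handwheel '[{"dx":-3.4,"dy":0.7,"dz":3,"wx":0,"wy":0,"wz":0,"claw":100},{"dx":-3.4,"dy":0.7,"dz":3,"wx":0,"wy":0,"wz":0,"claw":100},{"dx":-3.3,"dy":0.65,"dz":3,"wx":0,"wy":0,"wz":0,"claw":100},{"dx":0,"dy":0,"dz":2.5,"wx":0,"wy":0,"wz":0,"claw":100},{"dx":0,"dy":0,"dz":2.5,"wx":0,"wy":0,"wz":0,"claw":100},{"dx":0,"dy":0,"dz":0,"wx":0,"wy":0,"wz":0,"claw":100}]' 40
python3 - <<'E'
from h import *
R=Rt(-.13,np.pi/4); tz=R.apply([0,0,1]); T=np.array([.4555,-.3605,.05])+.005*tz
f=optics.grab_frame('wrist');cv2.imwrite('pics/w3.png',f['frame'])
togo(T,R); print(st()['qpos'])
E
```

```text
clock: 4.3
position: [0.4511, -0.3903, 0.0801]
tool_rot: [-3.14, -0.783, 1.442]
force: [0.6, 0.2, 0.7]
grip_width: 0.0854
finger_force: 0.0
t 4.35 pos [ 0.451  -0.3919  0.0809] togo cm [0.0777 0.0501 4.9279] rot [-0.0012  0.0047  0.0007] F [-0.0668 -1.0319  0.1107] w 0.0855 ff 0.0
[ 0.9411  0.9993 -0.0833  1.3365 -0.4797  1.4087  0.9751]
```

View pics/w3.png

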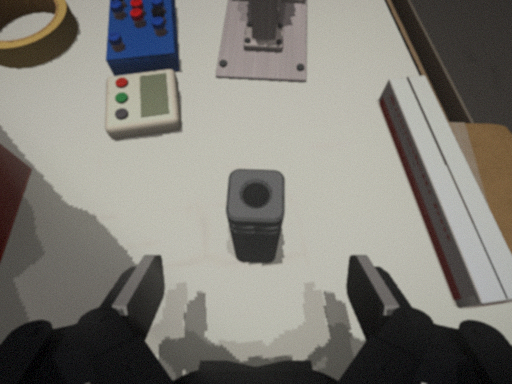

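The adapter sits centred at (256,195) between the fingers and square to them. Closing in and gripping.

```bash
python3 -m handwheel '[{"dx":0.1,"dy":0.05,"dz":2,"wx":0,"wy":0,"wz":0,"claw":100},{"dx":0,"dy":0,"dz":2,"wx":0,"wy":0,"wz":0,"claw":100},{"dx":0,"dy":0,"dz":0.9,"wx":0,"wy":0,"wz":0,"claw":100},{"dx":0,"dy":0,"dz":0,"wx":0,"wy":0,"wz":0,"claw":60},{"dx":0,"dy":0,"dz":0,"wx":0,"wy":0,"wz":0,"claw":36},{"dx":0,"dy":0,"dz":0,"wx":0,"wy":0,"wz":0,"claw":20},{"dx":0,"dy":0,"dz":0,"wx":0,"wy":0,"wz":0,"claw":20},{"dx":0,"dy":0,"dz":0,"wx":0,"wy":0,"wz":0,"claw":20}]' 40
python3 - <<'E'
from h import *
R=Rt(-.13,np.pi/4); tz=R.apply([0,0,1]); T=np.array([.4555,-.3605,.05])+.005*tz
togo(T,R)
E
```

```text
clock: 5.35
position: [0.4554, -0.3583, 0.0471]
tool_rot: [3.141, -0.779, 1.441]
force: [-2.3, -3.5, 6.0]
grip_width: 0.0293
finger_force: 40.0
t 5.35 pos [ 0.4554 -0.3583  0.0471] togo cm [0.0558 0.0355 0.1426] rot [ 0.0008  0.0061 -0.0001] F [-2.2691 -3.4974  6.0207] w 0.0293 ff 40.0
```

```bash
python3 -m handwheel '[{"dx":1.2,"dy":0,"dz":-1.2,"wx":0,"wy":0,"wz":0,"claw":20},{"dx":2,"dy":0,"dz":-2,"wx":0,"wy":0,"wz":0,"claw":20},{"dx":2,"dy":0,"dz":-2,"wx":0,"wy":0,"wz":0,"claw":20},{"dx":0,"dy":0,"dz":0,"wx":0,"wy":-0.12,"wz":0,"claw":20},{"dx":0,"dy":0,"dz":0,"wx":0,"wy":-0.15,"wz":0,"claw":20},{"dx":0,"dy":0,"dz":0,"wx":0,"wy":-0.15,"wz":0,"claw":20},{"dx":0,"dy":0,"dz":0,"wx":0,"wy":-0.15,"wz":0,"claw":20},{"dx":0,"dy":0,"dz":0,"wx":0,"wy":-0.15,"wz":0,"claw":20}]' 40
python3 -m handwheel '[{"dx":0,"dy":0,"dz":0,"wx":0,"wy":-0.15,"wz":0,"claw":20},{"dx":0,"dy":0,"dz":0,"wx":0,"wy":-0.15,"wz":0,"claw":20},{"dx":0,"dy":0,"dz":0,"wx":0,"wy":-0.15,"wz":0,"claw":20},{"dx":0,"dy":0,"dz":0,"wx":0,"wy":-0.15,"wz":0,"claw":20},{"dx":0,"dy":0,"dz":0,"wx":0,"wy":-0.15,"wz":0,"claw":20},{"dx":0,"dy":0,"dz":0,"wx":0,"wy":-0.1,"wz":0,"claw":20},{"dx":0,"dy":0,"dz":0,"wx":0,"wy":0,"wz":0,"claw":20}]' 40
python3 - <<'E'
from h import *
togo([.4555,-.375,.0135],Rt(-.13,-np.pi/4-.006)); print(st()['qpos'])
f=optics.grab_frame('side');c=f['frame'][180:340,190:340];cv2.imwrite('pics/c4.png',cv2.resize(c,None,fx=3.6,fy=3.6,interpolation=3))
E
```

```text
clock: 6.35
position: [0.4559, -0.3574, 0.1218]
tool_rot: [3.139, -0.055, 1.44]
force: [0.9, -0.1, -2.3]
grip_width: 0.0295
finger_force: 39.5
clock: 7.22
position: [0.4548, -0.3558, 0.1164]
tool_rot: [-3.129, 0.729, 1.449]
force: [-0.1, -0.7, -1.8]
grip_width: 0.0296
finger_force: 39.5
t 7.225 pos [ 0.4548 -0.3558  0.1164] togo cm [5.4337 0.4131 8.9369] rot [-0.007  -0.0627  0.0065] F [-0.0773 -0.6854 -1.7889] w 0.0296 ff 39.5
[-0.4181  0.8896  0.8583  2.0759  0.2897  0.3532 -0.2006]
```

View pics/c4.png

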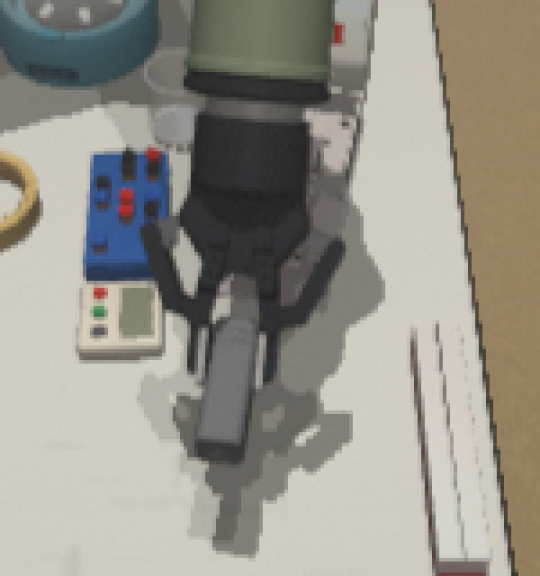

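```bash
python3 -m handwheel '[{"dx":1.5,"dy":0.1,"dz":3.2,"wx":0,"wy":-0.062,"wz":0,"claw":20},{"dx":1.5,"dy":0.1,"dz":3.2,"wx":0,"wy":0,"wz":0,"claw":20},{"dx":0.7,"dy":0.1,"dz":1.3,"wx":0,"wy":0,"wz":0,"claw":20},{"dx":0.4,"dy":0.1,"dz":0.8,"wx":0,"wy":0,"wz":0,"claw":20},{"dx":0,"dy":0,"dz":0,"wx":0,"wy":0,"wz":0,"claw":20},{"dx":0,"dy":0,"dz":0,"wx":0,"wy":0,"wz":0,"claw":20}]' 40
python3 - <<'E'
from h import *
togo([.4555,-.388,.0135],Rt(-.13,-np.pi/4-.006))
E
```

```text
clock: 8.02
position: [0.4537, -0.3873, 0.0284]
tool_rot: [-3.133, 0.789, 1.442]
force: [-0.7, -0.6, -1.8]
grip_width: 0.0293
finger_force: 39.6
t 8.025 pos [ 0.4537 -0.3873  0.0284] togo cm [1.0261 0.1961 1.0769] rot [-0.007  -0.0023  0.0011] F [-0.6527 -0.5789 -1.7784] w 0.0293 ff 39.6
```

```bash
python3 -m handwheel '[{"dx":0.4,"dy":0.1,"dz":0.4,"wx":0,"wy":0,"wz":0,"claw":20},{"dx":0.3,"dy":0,"dz":0.3,"wx":0,"wy":0,"wz":0,"claw":20},{"dx":0.1,"dy":0,"dz":0.1,"wx":0,"wy":0,"wz":0,"claw":20},{"dx":0,"dy":0,"dz":0,"wx":0,"wy":0,"wz":0,"claw":20}]' 40
python3 -m handwheel '[{"dx":0.1,"dy":0,"dz":0.1,"wx":0,"wy":0,"wz":0,"claw":20},{"dx":0,"dy":0,"dz":0,"wx":0,"wy":0,"wz":0,"claw":20}]' 40
python3 -m handwheel '[{"dx":0.1,"dy":0,"dz":0.1,"wx":0,"wy":0,"wz":0,"claw":20},{"dx":0,"dy":0,"dz":0,"wx":0,"wy":0,"wz":0,"claw":20}]' 40
```

```text
clock: 8.52
position: [0.4541, -0.3876, 0.0161]
tool_rot: [-3.131, 0.79, 1.444]
force: [0.3, 0.4, -2.0]
grip_width: 0.0295
finger_force: 39.6
clock: 8.78
position: [0.4542, -0.3876, 0.0147]
tool_rot: [-3.131, 0.79, 1.444]
force: [0.9, 0.2, -1.1]
grip_width: 0.0296
finger_force: 39.6
clock: 9.02
position: [0.4544, -0.3878, 0.0138]
tool_rot: [-3.132, 0.79, 1.443]
force: [1.1, 2.5, 5.2]
grip_width: 0.0291
finger_force: 39.3
```

```bash
python3 -m handwheel '[{"dx":0,"dy":0,"dz":0,"wx":0,"wy":0,"wz":0,"claw":45},{"dx":0,"dy":0,"dz":0,"wx":0,"wy":0,"wz":0,"claw":65},{"dx":0,"dy":0,"dz":0,"wx":0,"wy":0,"wz":0,"claw":65},{"dx":0,"dy":0,"dz":-2,"wx":0,"wy":0,"wz":0,"claw":65},{"dx":0,"dy":0,"dz":-4,"wx":0,"wy":0,"wz":0,"claw":65},{"dx":-2,"dy":0,"dz":-3,"wx":0,"wy":0.15,"wz":0,"claw":65},{"dx":-2,"dy":0,"dz":0,"wx":0,"wy":0.16,"wz":0,"claw":65},{"dx":-2,"dy":0,"dz":0,"wx":0,"wy":0.16,"wz":0,"claw":65}]' 40
python3 -m handwheel '[{"dx":-1,"dy":0,"dz":0,"wx":0,"wy":0.16,"wz":0,"claw":65},{"dx":0,"dy":0,"dz":0,"wx":0,"wy":0.155,"wz":0,"claw":65},{"dx":0,"dy":0,"dz":0,"wx":0,"wy":0,"wz":0,"claw":65},{"dx":0,"dy":0,"dz":0,"wx":0,"wy":0,"wz":0,"claw":65}]' 40
python3 - <<'E'
from h import *
togo([.4514,-.411,.005],Rt(-.13,0))
f=optics.grab_frame('wrist');cv2.imwrite('pics/w5.png',f['frame']);np.save('w5.npy',f,allow_pickle=True)
m=optics.masks_of('adapter','wrist')
for k in m[:2]:
    print(k['p'],k['rect']); 
    c=cv2.minAreaRect(np.argwhere(k['region'])[:,::-1].astype(np.float32)); b=cv2.boxPoints(c); print([onz(f,q,.025)[:2] for q in b], onz(f,c[0],.02))
E
```

```text
clock: 10.02
position: [0.4566, -0.361, 0.0924]
tool_rot: [-3.12, 0.441, 1.438]
force: [-0.2, 0.2, -2.6]
grip_width: 0.0557
finger_force: 0.0
clock: 10.52
position: [0.4534, -0.367, 0.0893]
tool_rot: [-3.109, 0.212, 1.431]
force: [-0.2, 0.0, 0.0]
grip_width: 0.0557
finger_force: 0.0
t 10.525 pos [ 0.4534 -0.367   0.0893] togo cm [-2.5062  0.7143  9.1496] rot [-0.0332  0.2122 -0.0136] F [-0.178   0.0004  0.0083] w 0.0557 ff 0.0
0.56 [243.1, 143.1, 41.3, 123.2]
[array([ 0.4475, -0.3311]), array([ 0.4757, -0.3349]), array([ 0.4657, -0.439 ]), array([ 0.4298, -0.4348])] [ 0.4551 -0.3821  0.02  ]
```

View pics/w5.png

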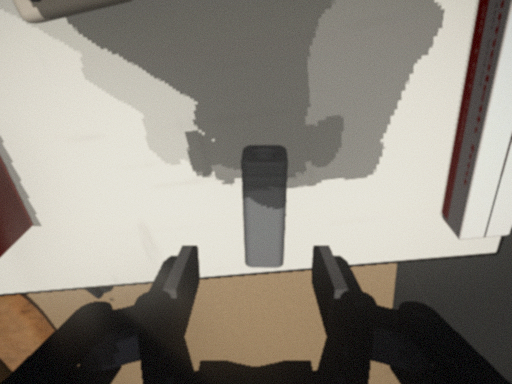

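The adapter lies flat at (264,205), mouth up-picture, aligned with the gripper.

```bash
python3 -m handwheel '[{"dx":-1.5,"dy":0.2,"dz":0.5,"wx":-0.016,"wy":0.1,"wz":-0.007,"claw":65},{"dx":-1.5,"dy":0.2,"dz":0.5,"wx":-0.016,"wy":0.1,"wz":-0.007,"claw":65},{"dx":-0.8,"dy":0.2,"dz":2,"wx":0,"wy":0.012,"wz":0,"claw":65},{"dx":0,"dy":0,"dz":0,"wx":0,"wy":0,"wz":0,"claw":65},{"dx":0,"dy":0,"dz":0,"wx":0,"wy":0,"wz":0,"claw":65}]' 40
python3 - <<'E'
from h import *
togo([.4514,-.411,.005],Rt(-.13,0))
E
```

```text
clock: 11.25
position: [0.4546, -0.4058, 0.0641]
tool_rot: [-3.14, -0.0, 1.443]
force: [0.4, -0.2, 0.1]
grip_width: 0.0556
finger_force: 0.0
t 11.25 pos [ 0.4546 -0.4058  0.0641] togo cm [-0.555  -0.2378  5.9088] rot [-0.0019 -0.0005  0.0026] F [ 0.3705 -0.2233  0.0999] w 0.0556 ff 0.0
```

```bash
python3 -m handwheel '[{"dx":-0.55,"dy":-0.2,"dz":2,"wx":0,"wy":0,"wz":0,"claw":65},{"dx":0,"dy":0,"dz":2,"wx":0,"wy":0,"wz":0,"claw":65},{"dx":0,"dy":0,"dz":1.6,"wx":0,"wy":0,"wz":0,"claw":65},{"dx":0,"dy":0,"dz":0.2,"wx":0,"wy":0,"wz":0,"claw":65},{"dx":0,"dy":0,"dz":0,"wx":0,"wy":0,"wz":0,"claw":40},{"dx":0,"dy":0,"dz":0,"wx":0,"wy":0,"wz":0,"claw":20},{"dx":0,"dy":0,"dz":0,"wx":0,"wy":0,"wz":0,"claw":20},{"dx":0,"dy":0,"dz":0,"wx":0,"wy":0,"wz":0,"claw":20}]' 40
python3 -m handwheel '[{"dx":0,"dy":0,"dz":-1,"wx":0,"wy":0,"wz":0,"claw":20},{"dx":0,"dy":0,"dz":-4,"wx":0,"wy":0,"wz":0,"claw":20},{"dx":0,"dy":0,"dz":-4,"wx":0,"wy":0,"wz":0,"claw":20},{"dx":0,"dy":0,"dz":-4,"wx":0,"wy":0,"wz":0,"claw":20},{"dx":0,"dy":0,"dz":-1,"wx":0,"wy":0,"wz":0,"claw":20}]' 40
python3 - <<'E'
from h import *
# stand pose
h=-.20; sx=np.array([-np.sin(.2),-np.cos(.2),0]); O=np.array([.504,-.088,0]);z=np.array([0,0,1.])
c,s=np.cos(np.radians(40)),np.sin(np.radians(40)); u=sx*c+z*s; n=-sx*s+z*c
seat=O+z*.042+n*.015; print('seat',seat,'top',seat+u*.09)
R=Rt(-.2,-np.radians(40)); print(R.as_matrix()[:,2],-n)
G=seat+u*(.065); T=G-n*.010; print('T',T); togo(T+n*.05+u*.015,R)
f=optics.grab_frame('wrist');np.save('w6.npy',f,allow_pickle=True)
m=optics.masks_of('stand','wrist'); print([(k['p'],k['rect']) for k in m])
f=optics.grab_frame('side');np.save('side6.npy',f,allow_pickle=True)
m=optics.masks_of('adapter','side'); print([(k['p'],k['rect']) for k in m])
E
```

```text
clock: 12.25
position: [0.4512, -0.4129, 0.0065]
tool_rot: [-3.141, -0.0, 1.441]
force: [-0.8, 0.6, 6.7]
grip_width: 0.0293
finger_force: 40.7
clock: 12.88
position: [0.4518, -0.4135, 0.1489]
tool_rot: [3.139, 0.001, 1.44]
force: [-0.2, 0.2, -1.9]
grip_width: 0.0293
finger_force: 40.1
seat [ 0.5059 -0.0786  0.0535] top [ 0.4922 -0.1461  0.1113]
[-0.1277 -0.63   -0.766 ] [-0.1277 -0.63   -0.766 ]
T [ 0.4947 -0.1337  0.0876]
t 12.875 pos [ 0.4518 -0.4135  0.1489] togo cm [30.3697  0.7642  1.3025] rot [ 0.0264 -0.6968  0.0661] F [-0.1994  0.1666 -1.9488] w 0.0293 ff 40.1
[]
[(0.7, [240.8, 282.6, 16.4, 34.4])]
```

```bash
cat > fit.py <<'E'
from h import *
from scipy.optimize import minimize
def seg(a,b): return [np.array(a)+(np.array(b)-np.array(a))*t for t in np.linspace(0.03,.97,40)]
zp=.004
# plate front & lower side edges, tray rim outer/inner
def L(x1,y1,x2,y2,z): return seg((x1,y1,z),(x2,y2,z))
pts={'side':L(.11,-.045,.11,.045,zp)+L(.0,-.045,.11,-.045,zp)+L(.02,.045,.11,.045,zp),
 'w0':L(-.005,-.042,-.105,-.042,.034)+L(-.005,.042,-.105,.042,.034)+L(-.005,-.042,-.005,.042,.034)+L(.05,.045,.11,.045,zp),
 'w2':L(.11,-.045,.11,.045,zp)+L(.05,-.045,.11,-.045,zp)+L(.05,.045,.11,.045,zp)}
F={'side':'side0.npy','w0':'wrist0.npy','w2':'w2.npy'}
im={}
for k,p in F.items():
    f=np.load(p,allow_pickle=True).item(); g=cv2.GaussianBlur(f['frame'].astype(np.float32),(0,0),1.0)
    G=sum(np.hypot(cv2.Sobel(g[...,c],cv2.CV_32F,1,0),cv2.Sobel(g[...,c],cv2.CV_32F,0,1)) for c in range(3))
    im[k]=(f,np.minimum(G/np.percentile(G,97),1).astype(np.float32))
def score(p,keys):
    x,y,a=p; e=np.array([np.cos(a),np.sin(a)]);w=np.array([-e[1],e[0]]); S=0
    for k in keys:
        f,G=im[k]; X=[(x+q[0]*e[0]+q[1]*w[0],y+q[0]*e[1]+q[1]*w[1],q[2]) for q in pts[k]]
        uv=np.array([proj(f,q) for q in X],np.float32)
        S+=cv2.remap(G,uv[None,:,0],uv[None,:,1],cv2.INTER_LINEAR).mean()
    return S/len(keys)
for keys in [['side'],['w0'],['w2'],['side','w0','w2']]:
    best=max(((score((x,y,a),keys),x,y,a) for x in np.arange(.496,.514,.002) for y in np.arange(-.098,-.076,.002) for a in -np.pi/2-np.radians(np.arange(8,16,1.))))
    r=minimize(lambda p:-score(p,keys),best[1:],method='Nelder-Mead',options=dict(initial_simplex=[np.array(best[1:])+d for d in ([0,0,0],[.001,0,0],[0,.001,0],[0,0,.01])]))
    print(keys,-r.fun,r.x[:2],np.degrees(r.x[2])+90)
E
python3 fit.py
```

```text
['side'] 0.617198646068573 [ 0.5027 -0.0931] -10.945656430674163
['w0'] 0.5345064401626587 [ 0.5056 -0.0833] -12.318771249824508
['w2'] 0.3914395868778229 [ 0.502  -0.0907] -11.89396380530036
['side', 'w0', 'w2'] 0.48724186420440674 [ 0.5032 -0.0933] -12.655735630063617
```

```bash
cat >> h.py <<'E'
SH=-np.radians(11.8); SO=np.array([.504,-.089,0.])
def stand():
    sx=np.array([np.sin(SH),-np.cos(SH),0]); z=np.array([0,0,1.]); c,s=np.cos(np.radians(40)),np.sin(np.radians(40))
    u=sx*c+z*s; n=-sx*s+z*c; return u,n,SO+z*.042+n*.015
def RS(): return Rt(SH,-np.radians(40))
E
python3 -m handwheel '[{"dx":0,"dy":0,"dz":-3.5,"wx":0,"wy":0,"wz":0,"claw":20},{"dx":2,"dy":0,"dz":-3.5,"wx":0,"wy":0,"wz":0.075,"claw":20},{"dx":4.5,"dy":0,"dz":0,"wx":0,"wy":0,"wz":0,"claw":20},{"dx":4.5,"dy":0,"dz":0,"wx":0,"wy":0,"wz":0,"claw":20},{"dx":4.5,"dy":0,"dz":0,"wx":0,"wy":0,"wz":0,"claw":20},{"dx":3.5,"dy":0,"dz":0,"wx":0,"wy":0,"wz":0,"claw":20}]' 40
python3 - <<'E'
from h import *
u,n,seat=stand();print(u,n,seat,seat+.09*u)
T=seat+.067*u-.010*n
print(T);togo(T+.08*n+.015*u,RS())
E
```

```text
clock: 13.82
position: [0.4882, -0.2245, 0.2148]
tool_rot: [-3.138, -0.001, 1.367]
force: [-0.6, 0.0, -1.6]
grip_width: 0.0295
finger_force: 40.1
[-0.1567 -0.7499  0.6428] [0.1314 0.6292 0.766 ] [ 0.506  -0.0796  0.0535] [ 0.4919 -0.147   0.1113]
[ 0.4942 -0.1361  0.0889]
t 13.825 pos [ 0.4882 -0.2245  0.2148] togo cm [12.7658 -1.1788  5.5138] rot [-0.0025 -0.6994  0.0029] F [-0.6435  0.0383 -1.581 ] w 0.0295 ff 40.1
```

```bash
python3 -m handwheel '[{"dx":4.3,"dy":-0.3,"dz":0,"wx":0,"wy":0,"wz":0,"claw":20},{"dx":4.3,"dy":-0.3,"dz":0,"wx":0,"wy":0,"wz":0,"claw":20},{"dx":4,"dy":-0.3,"dz":0,"wx":0,"wy":-0.1,"wz":0,"claw":20},{"dx":0,"dy":0,"dz":0,"wx":0,"wy":-0.15,"wz":0,"claw":20},{"dx":0,"dy":0,"dz":0,"wx":0,"wy":-0.15,"wz":0,"claw":20},{"dx":0,"dy":0,"dz":0,"wx":0,"wy":-0.15,"wz":0,"claw":20},{"dx":0,"dy":0,"dz":0,"wx":0,"wy":-0.15,"wz":0,"claw":20},{"dx":0,"dy":0,"dz":0,"wx":0,"wy":0,"wz":0,"claw":20}]' 40
python3 - <<'E'
from h import *
u,n,seat=stand()
T=seat+.067*u-.010*n
togo(T+.08*n+.015*u,RS()); print(st()['qpos'])
E
```

```text
clock: 14.82
position: [0.505, -0.0992, 0.2137]
tool_rot: [-3.134, 0.702, 1.375]
force: [0.3, 0.2, -1.4]
grip_width: 0.0294
finger_force: 40.1
t 14.825 pos [ 0.505  -0.0992  0.2137] togo cm [ 3.5986 -0.2741  4.0123] rot [-0.0008  0.0036  0.0079] F [ 0.2654  0.1939 -1.3686] w 0.0294 ff 40.1
[-0.4307  0.5486  0.1811  1.8695  0.5756  1.1526 -0.8109]
```

```bash
python3 -m handwheel '[{"dx":1.8,"dy":-0.14,"dz":2,"wx":0,"wy":0,"wz":0,"claw":20},{"dx":1.8,"dy":-0.14,"dz":2,"wx":0,"wy":0,"wz":0,"claw":20},{"dx":0,"dy":0,"dz":2,"wx":0,"wy":0,"wz":0,"claw":20},{"dx":0,"dy":0,"dz":2,"wx":0,"wy":0,"wz":0,"claw":20},{"dx":0,"dy":0,"dz":0,"wx":0,"wy":0,"wz":0,"claw":20},{"dx":0,"dy":0,"dz":0,"wx":0,"wy":0,"wz":0,"claw":20}]' 40
python3 - <<'E'
from h import *
u,n,seat=stand()
T=seat+.067*u-.010*n
togo(T+.04*n+.015*u,RS())
sx=np.array([np.sin(SH),-np.cos(SH),0]); w=np.array([-sx[1],sx[0],0])
def B(x,y,z): return SO+sx*x+w*y+np.array([0,0,z])
P=[(B(.11,-.045,.004),B(.11,.045,.004)),(B(0,-.045,.004),B(.11,-.045,.004)),(B(0,.045,.004),B(.11,.045,.004))]
s0=seat-.015*n
P+=[(s0+a*w,s0+a*w+.088*u) for a in(-.013,.013)]+[(s0+a*w+.025*n,s0+a*w+.025*n+.04*u) for a in(-.018,.018)]
P+=[(B(-.105,a,.034),B(-.005,a,.034)) for a in(-.042,.042)]+[(B(-.005,-.042,.034),B(-.005,.042,.034)),(B(-.105,-.042,.034),B(-.105,.042,.034))]
out=[]
for cam,crop in [('side',(200,275,235,310)),('wrist',None)]:
    f=optics.grab_frame(cam) if cam!='side' else f if 0 else optics.grab_frame(cam)
    im=f['frame'].copy()
    if crop: k=4;im=im[crop[0]:crop[1],crop[2]:crop[3]]; im=cv2.resize(im,None,fx=k,fy=k,interpolation=3);off=np.array([crop[2],crop[0]])
    else: k=1;off=np.zeros(2);
    raw=im.copy()
    for a,b in P:
        if cam=='wrist' and min((np.array(f['R'])@q+f['t'])[2] for q in(a,b))<.03: continue
        qa,qb=[tuple(int(round(v)) for v in (proj(f,q)-off)*k) for q in(a,b)]
        cv2.line(im,qa,qb,(0,255,0),1)
    out.append((raw,im))
W=np.zeros((600,800,3),np.uint8)
W[:300,:300]=out[0][0];W[300:600,:300]=out[0][1]
W[:300,310:710]=cv2.resize(out[1][0],(400,300));W[300:,310:710]=cv2.resize(out[1][1],(400,300))
cv2.imwrite('pics/c7.png',W)
E
```

```text
clock: 15.58
position: [0.4977, -0.1242, 0.1321]
tool_rot: [-3.14, 0.698, 1.366]
force: [-0.4, 0.5, -1.8]
grip_width: 0.0294
finger_force: 40.0
t 15.575 pos [ 0.4977 -0.1242  0.1321] togo cm [ 0.3346 -0.1025  0.1049] rot [-0.0006 -0.0003  0.0007] F [-0.3691  0.4623 -1.8136] w 0.0294 ff 40.0
```

View pics/c7.png

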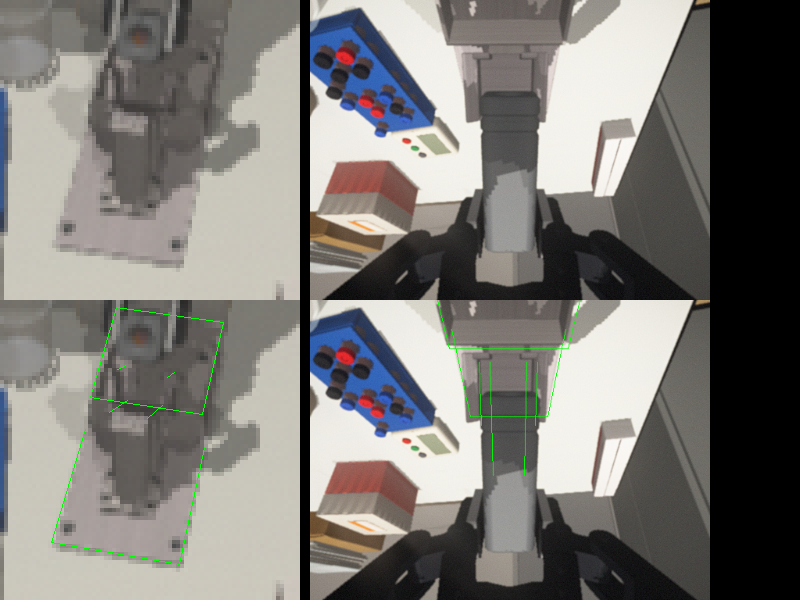

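The overlay matches the tray rim to within about 2 px in the wrist view, and the adapter is centred between the cheeks (482–537 against 480–537). Lowering it along the trough normal.

```bash
python3 -m handwheel '[{"dx":0,"dy":-0.1,"dz":1.5,"wx":0,"wy":0,"wz":0,"claw":20},{"dx":0,"dy":0,"dz":1.2,"wx":0,"wy":0,"wz":0,"claw":20},{"dx":0,"dy":0,"dz":0.5,"wx":0,"wy":0,"wz":0,"claw":20},{"dx":0,"dy":0,"dz":0.2,"wx":0,"wy":0,"wz":0,"claw":20},{"dx":0,"dy":0,"dz":0,"wx":0,"wy":0,"wz":0,"claw":20}]' 40
python3 -m handwheel '[{"dx":0,"dy":0,"dz":0.2,"wx":0,"wy":0,"wz":0,"claw":20},{"dx":0,"dy":0,"dz":0,"wx":0,"wy":0,"wz":0,"claw":20}]' 40
python3 - <<'E'
from h import *
u,n,seat=stand()
T=seat+.067*u-.010*n
togo(T,RS()); 
E
```

```text
clock: 16.3
position: [0.4921, -0.1455, 0.1057]
tool_rot: [-3.14, 0.699, 1.367]
force: [-0.5, -0.0, -1.0]
grip_width: 0.0295
finger_force: 40.1
clock: 16.55
position: [0.4918, -0.1467, 0.1042]
tool_rot: [-3.14, 0.699, 1.367]
force: [-0.1, -0.5, -1.7]
grip_width: 0.0294
finger_force: 40.1
t 16.55 pos [ 0.4918 -0.1467  0.1042] togo cm [1.8203 0.0156 0.4727] rot [-0.0003  0.0011  0.0013] F [-0.0664 -0.4897 -1.7482] w 0.0294 ff 40.1
```

```bash
for i in 1; do python3 -m handwheel '[{"dx":0,"dy":0,"dz":0.2,"wx":0,"wy":0,"wz":0,"claw":20},{"dx":0,"dy":0,"dz":0,"wx":0,"wy":0,"wz":0,"claw":20}]' 40; done
python3 -m handwheel '[{"dx":0,"dy":0,"dz":0.1,"wx":0,"wy":0,"wz":0,"claw":20},{"dx":0,"dy":0,"dz":0,"wx":0,"wy":0,"wz":0,"claw":20}]' 40 | head -4
python3 -m handwheel '[{"dx":0,"dy":0,"dz":0.1,"wx":0,"wy":0,"wz":0,"claw":20},{"dx":0,"dy":0,"dz":0,"wx":0,"wy":0,"wz":0,"claw":20}]' 40 | head -4
```

```text
clock: 16.8
position: [0.4914, -0.1481, 0.1026]
tool_rot: [-3.14, 0.699, 1.367]
force: [-0.3, -0.1, -2.0]
grip_width: 0.0295
finger_force: 40.1
clock: 17.05
position: [0.4915, -0.1484, 0.1022]
tool_rot: [-3.14, 0.699, 1.367]
force: [-2.8, 5.4, 8.3]
clock: 17.3
position: [0.4915, -0.1485, 0.1021]
tool_rot: [-3.141, 0.699, 1.367]
force: [-6.3, 15.4, 26.7]
```

Floor contact. Easing off slightly, then sliding down to the tabs.

```bash
python3 -m handwheel '[{"dx":0,"dy":0,"dz":-0.13,"wx":0,"wy":0,"wz":0,"claw":20},{"dx":0.4,"dy":0,"dz":0,"wx":0,"wy":0,"wz":0,"claw":20},{"dx":0.4,"dy":0,"dz":0,"wx":0,"wy":0,"wz":0,"claw":20},{"dx":0.4,"dy":0,"dz":0,"wx":0,"wy":0,"wz":0,"claw":20},{"dx":0,"dy":0,"dz":0,"wx":0,"wy":0,"wz":0,"claw":20}]' 40
python3 -m handwheel '[{"dx":0.2,"dy":0,"dz":0,"wx":0,"wy":0,"wz":0,"claw":20},{"dx":0,"dy":0,"dz":0,"wx":0,"wy":0,"wz":0,"claw":20}]' 40 | head -4
python3 -m handwheel '[{"dx":0.2,"dy":0,"dz":0,"wx":0,"wy":0,"wz":0,"claw":20},{"dx":0,"dy":0,"dz":0,"wx":0,"wy":0,"wz":0,"claw":20}]' 40 | head -4
python3 - <<'E'
from h import *
u,n,seat=stand()
T=seat+.067*u-.010*n
togo(T,RS()); 
E
```

```text
clock: 17.92
position: [0.4936, -0.1389, 0.0941]
tool_rot: [-3.14, 0.699, 1.367]
force: [1.9, 3.8, 0.2]
grip_width: 0.0291
finger_force: 40.7
clock: 18.18
position: [0.4938, -0.138, 0.0932]
tool_rot: [-3.141, 0.7, 1.366]
force: [0.3, 3.0, 5.7]
clock: 18.42
position: [0.4941, -0.1365, 0.092]
tool_rot: [-3.14, 0.7, 1.366]
force: [0.2, 2.0, 6.6]
t 18.425 pos [ 0.4941 -0.1365  0.092 ] togo cm [ 0.2296 -0.0007  0.2087] rot [-0.0001  0.0014  0.0012] F [0.197  1.9639 6.5947] w 0.0295 ff 41.1
```

```bash
M='x'; python3 -m handwheel '[{"dx":0.15,"dy":0,"dz":0,"wx":0,"wy":0,"wz":0,"claw":20},{"dx":0,"dy":0,"dz":0,"wx":0,"wy":0,"wz":0,"claw":20}]' 40 | sed -n 2,4p
python3 -m handwheel '[{"dx":0.15,"dy":0,"dz":0,"wx":0,"wy":0,"wz":0,"claw":20},{"dx":0,"dy":0,"dz":0,"wx":0,"wy":0,"wz":0,"claw":20}]' 40 | sed -n 2,4p
python3 -m handwheel '[{"dx":0.15,"dy":0,"dz":0,"wx":0,"wy":0,"wz":0,"claw":20},{"dx":0,"dy":0,"dz":0,"wx":0,"wy":0,"wz":0,"claw":20}]' 40 | sed -n 2,4p
```

```text
position: [0.4943, -0.1355, 0.0911]
tool_rot: [-3.141, 0.7, 1.366]
force: [0.1, 1.8, 7.7]
position: [0.4943, -0.1355, 0.0911]
tool_rot: [-3.141, 0.702, 1.365]
force: [-1.9, -1.2, 20.9]
position: [0.4943, -0.1355, 0.091]
tool_rot: [-3.141, 0.704, 1.364]
force: [-3.2, -3.7, 33.0]
```

Home against the tabs: motion stopped and the slope force rose. Relaxing, releasing and backing off.

```bash
python3 -m handwheel '[{"dx":-0.22,"dy":0,"dz":0,"wx":0,"wy":0,"wz":0,"claw":20},{"dx":0,"dy":0,"dz":0,"wx":0,"wy":0,"wz":0,"claw":45},{"dx":0,"dy":0,"dz":0,"wx":0,"wy":0,"wz":0,"claw":65},{"dx":0,"dy":0,"dz":0,"wx":0,"wy":0,"wz":0,"claw":65},{"dx":0,"dy":0,"dz":-2,"wx":0,"wy":0,"wz":0,"claw":65},{"dx":0,"dy":0,"dz":-4,"wx":0,"wy":0,"wz":0,"claw":65},{"dx":0,"dy":0,"dz":-5,"wx":0,"wy":0,"wz":0,"claw":65},{"dx":0,"dy":0,"dz":-4,"wx":0,"wy":0,"wz":0,"claw":65}]' 40
python3 - <<'E'
from h import *
u,n,seat=stand()
A=np.array([.4943,-.1355,.091])+.0085*n
print('top pred model',seat+.09*u,'from grip',A+.023*u)
f=optics.grab_frame('wrist')
m=optics.masks_of('adapter','wrist')
c0=proj(f,seat+.09*u);c1=proj(f,seat); print('pred px base,mouth',c0,c1)
for k in m[:2]:
    print(k['p'],k['rect'],cv2.minAreaRect(np.argwhere(k['region'])[:,::-1].astype(np.float32)))
togo([.47,.345,.1],Rt(np.pi/2,0)); print(st()['qpos'])
f=optics.grab_frame('side');np.save('side8.npy',f,allow_pickle=True)
m=optics.masks_of('adapter','side');print([(k['p'],k['rect']) for k in m], proj(f,seat+.09*u),proj(f,seat))
E
```

```text
clock: 20.18
position: [0.5143, -0.0389, 0.2064]
tool_rot: [-3.14, 0.699, 1.367]
force: [0.5, -0.8, -0.1]
grip_width: 0.0555
finger_force: 0.0
top pred model [ 0.4919 -0.147   0.1113] from grip [ 0.4918 -0.1474  0.1123]
pred px base,mouth [255.5332 200.0814] [255.8565 102.0039]
0.81 [237.9, 98.8, 33.9, 104.1] ((256.0, 151.0), (104.0, 36.0), 90.0)
t 20.275 pos [ 0.5158 -0.0373  0.2072] togo cm [ 34.8917 -12.1746 -15.2096] rot [-0.6125  0.5026 -1.6932] F [ 0.0136  0.202  -0.1823] w 0.0553 ff 0.0
[-0.5012  0.5853  0.1501  1.8097  0.5295  1.21   -0.8697]
[(0.67, [211.9, 256.1, 24.1, 26.4]), (0.65, [261.8, 214.1, 15.6, 16.3])] [267.544  223.3753] [271.8337 220.5793]
```

The adapter lies home: its mask is centred at (256,151), and the prediction was (256,151). Going for the rod.

```bash
python3 -m handwheel '[{"dx":-3,"dy":0,"dz":-4,"wx":0,"wy":0,"wz":0,"claw":100},{"dx":-2,"dy":0,"dz":-4,"wx":0,"wy":0.1,"wz":0,"claw":100},{"dx":0,"dy":0,"dz":0,"wx":0,"wy":0.15,"wz":0,"claw":100},{"dx":2,"dy":0,"dz":0,"wx":0,"wy":0.15,"wz":0,"claw":100},{"dx":3,"dy":0,"dz":0,"wx":0,"wy":0.15,"wz":0,"claw":100},{"dx":3,"dy":0,"dz":0,"wx":0,"wy":0.148,"wz":0,"claw":100},{"dx":4.5,"dy":-1,"dz":0,"wx":0,"wy":0,"wz":-0.1,"claw":100},{"dx":4.5,"dy":-1,"dz":0,"wx":0,"wy":0,"wz":-0.1,"claw":100}]' 40
python3 - <<'E'
from h import *
togo([.44,.345,.22],Rt(1.45,0)); print(st()['qpos'])
E
```

```text
clock: 21.38
position: [0.5263, 0.1387, 0.2752]
tool_rot: [-3.139, 0.002, 1.565]
force: [0.5, 1.2, 0.2]
grip_width: 0.085
finger_force: 0.0
t 21.375 pos [0.5263 0.1387 0.2752] togo cm [20.5974 -8.7325  5.5005] rot [-0.0039 -0.0004 -1.4556] F [0.5301 1.1507 0.1523] w 0.085 ff 0.0
[-0.3246  0.3486 -0.0556  1.7575  0.023   1.0395 -0.3942]
```

```bash
python3 -m handwheel '[{"dx":4,"dy":-1.7,"dz":0,"wx":0,"wy":0,"wz":0,"claw":100},{"dx":4,"dy":-1.7,"dz":0,"wx":0,"wy":0,"wz":0,"claw":100},{"dx":4,"dy":-1.7,"dz":0.5,"wx":0,"wy":0,"wz":0,"claw":100},{"dx":4,"dy":-1.7,"dz":1,"wx":0,"wy":0,"wz":0,"claw":100},{"dx":4,"dy":-1.7,"dz":1,"wx":0,"wy":0,"wz":0,"claw":100},{"dx":0,"dy":0,"dz":1,"wx":0,"wy":0,"wz":-0.16,"claw":100},{"dx":0,"dy":0,"dz":1,"wx":0,"wy":0,"wz":-0.16,"claw":100},{"dx":0,"dy":0,"dz":0,"wx":0,"wy":0,"wz":-0.16,"claw":100}]' 40
python3 -m handwheel '[{"dx":0,"dy":0,"dz":0,"wx":0,"wy":0,"wz":-0.16,"claw":100},{"dx":0,"dy":0,"dz":0,"wx":0,"wy":0,"wz":-0.16,"claw":100},{"dx":0,"dy":0,"dz":0,"wx":0,"wy":0,"wz":-0.16,"claw":100},{"dx":0,"dy":0,"dz":0,"wx":0,"wy":0,"wz":-0.16,"claw":100},{"dx":0,"dy":0,"dz":0,"wx":0,"wy":0,"wz":-0.16,"claw":100},{"dx":0,"dy":0,"dz":0,"wx":0,"wy":0,"wz":-0.16,"claw":100},{"dx":0,"dy":0,"dz":0,"wx":0,"wy":0,"wz":0,"claw":100}]' 40
python3 - <<'E'
from h import *
togo([.46,.345,.1],Rt(1.45,0)); print(st()['qpos'])
f=optics.grab_frame('wrist');np.save('w9.npy',f,allow_pickle=True);cv2.imwrite('pics/w9.png',f['frame'])
print('pred px handle',proj(f,[.466,.3435,.022]),'tip',proj(f,[.31,.363,.011]))
m=optics.masks_of('push_rod','wrist')
for k in m[:3]:
    r=k['region'].astype(np.uint8); print(k['p'],k['rect'])
    h=cv2.erode(r,np.ones((9,9),np.uint8)); h=cv2.dilate(h,np.ones((9,9),np.uint8))
    for q,z in((h,.018),):
        P=np.argwhere(q)[:,::-1].astype(np.float32)
        if len(P)<20: continue
        c=cv2.minAreaRect(P); b=cv2.boxPoints(c); print('handle',c,onz(f,c[0],.02),[onz(f,x,.022)[:2] for x in b])
    P=np.array([onz(f,q,.011) for q in np.argwhere(r)[:,::-1]]);cc=P.mean(0);V=np.linalg.svd(P-cc,full_matrices=0)[2][0];t=(P-cc)@V;print(V,cc+V*t.min(),cc+V*t.max())
E
```

```text
clock: 22.38
position: [0.4422, 0.3382, 0.2292]
tool_rot: [-3.136, 0.001, 2.05]
force: [-0.0, 0.8, -0.4]
grip_width: 0.0855
finger_force: 0.0
clock: 23.25
position: [0.4426, 0.3385, 0.2301]
tool_rot: [-3.139, -0.003, 3.003]
force: [-0.6, -0.2, -0.0]
grip_width: 0.0855
finger_force: 0.0
t 23.25 pos [0.4426 0.3385 0.2301] togo cm [-1.6665  0.9158 13.0072] rot [-0.0026 -0.0027 -0.0174] F [-0.6002 -0.2315 -0.0297] w 0.0855 ff 0.0
[-0.4239  0.4476 -0.4565  1.7624  0.2296  0.9883  0.4634]
pred px handle [261.46   179.6358] tip [260.1962  27.3782]
0.71 [257.1, 20.1, 24.7, 186.5]
handle ((268.5814208984375, 168.5450439453125), (19.857769012451172, 75.4761734008789), 2.385944128036499) [0.4548 0.3531 0.02  ] [array([0.497 , 0.3343]), array([0.4108, 0.3494]), array([0.4146, 0.3706]), array([0.5011, 0.3571])]
[ 0.9843 -0.1764 -0.    ] [0.3047 0.3803 0.011 ] [0.5033 0.3448 0.011 ]
```

```bash
python3 -m handwheel '[{"dx":-0.3,"dy":1.7,"dz":4,"wx":0,"wy":0,"wz":0.039,"claw":100},{"dx":0,"dy":0,"dz":4.5,"wx":0,"wy":0,"wz":0,"claw":100},{"dx":0,"dy":0,"dz":4,"wx":0,"wy":0,"wz":0,"claw":100},{"dx":0,"dy":0,"dz":0,"wx":0,"wy":0,"wz":0,"claw":100},{"dx":0,"dy":0,"dz":0,"wx":0,"wy":0,"wz":0,"claw":100}]' 40
python3 - <<'E'
from h import *
togo([.4482,.3551,.004],Rt(1.393,0))
f=optics.grab_frame('wrist');np.save('w10.npy',f,allow_pickle=True)
m=optics.masks_of('push_rod','wrist')
for k in m[:2]:
    r=k['region'].astype(np.uint8); print(k['p'],k['rect'])
    P=np.array([onz(f,q,.011) for q in np.argwhere(r)[:,::-1]]);cc=P.mean(0);V=np.linalg.svd(P-cc,full_matrices=0)[2][0];t=(P-cc)@V;print(V,cc+V*t.min(),cc+V*t.max())
E
```

```text
clock: 23.98
position: [0.448, 0.3565, 0.1077]
tool_rot: [-3.141, -0.0, 2.965]
force: [-0.3, 0.1, -0.3]
grip_width: 0.0852
finger_force: 0.0
t 23.975 pos [0.448  0.3565 0.1077] togo cm [-0.0434 -0.1284 10.368 ] rot [-0.0004 -0.0004  0.0015] F [-0.2875  0.1301 -0.2766] w 0.0852 ff 0.0
0.78 [235.0, 1.2, 31.1, 260.9]
[ 0.9843 -0.1763  0.    ] [0.3163 0.3779 0.011 ] [0.5056 0.344  0.011 ]
```

```bash
python3 -m handwheel '[{"dx":0,"dy":-0.1,"dz":4,"wx":0,"wy":0,"wz":0,"claw":80},{"dx":0,"dy":0,"dz":4,"wx":0,"wy":0,"wz":0,"claw":80},{"dx":0,"dy":0,"dz":2,"wx":0,"wy":0,"wz":0,"claw":80},{"dx":0,"dy":0,"dz":0.3,"wx":0,"wy":0,"wz":0,"claw":80},{"dx":0,"dy":0,"dz":0,"wx":0,"wy":0,"wz":0,"claw":40},{"dx":0,"dy":0,"dz":0,"wx":0,"wy":0,"wz":0,"claw":10},{"dx":0,"dy":0,"dz":0,"wx":0,"wy":0,"wz":0,"claw":10},{"dx":0,"dy":0,"dz":0,"wx":0,"wy":0,"wz":0,"claw":10}]' 80
python3 -m handwheel '[{"dx":0,"dy":0,"dz":0,"wx":0,"wy":0,"wz":0,"claw":10},{"dx":0,"dy":0,"dz":-1,"wx":0,"wy":0,"wz":0,"claw":10},{"dx":0,"dy":0,"dz":-4,"wx":0,"wy":0,"wz":0,"claw":10},{"dx":0,"dy":0,"dz":-5,"wx":0,"wy":0,"wz":0,"claw":10},{"dx":0,"dy":0,"dz":-5,"wx":0,"wy":0,"wz":0,"claw":10},{"dx":0,"dy":0,"dz":-5,"wx":0,"wy":0,"wz":0,"claw":10},{"dx":0,"dy":0,"dz":-5,"wx":0,"wy":0,"wz":0,"claw":10},{"dx":0,"dy":0,"dz":-4,"wx":0,"wy":0,"wz":0,"claw":10}]' 80
python3 - <<'E'
from h import *
u,n,seat=stand()
# tip 145 from grasp along tool x; TCP ~8mm past axis
B=seat+.09*u; T=B+.03*u+.145*u-.008*n
print(T); togo(T,RS()); print(st()['qpos'])
f=optics.grab_frame('wrist');np.save('w11.npy',f,allow_pickle=True)
m=optics.masks_of('push_rod','wrist'); print([(k['p'],k['rect']) for k in m])
s=st();R0=Ro.from_euler('xyz',s['tool_rot']);
for L in (.14,.145,.15): print(proj(f,s['position']+R0.apply([L,0,-.008])))
if m: v,uu=np.nonzero(m[0]['region']); i=v<v.min()+3; print('tip px',uu[i].mean(),v.min()); 
E
```

```text
clock: 25.08
position: [0.4478, 0.3552, 0.0047]
tool_rot: [-3.141, -0.0, 2.966]
force: [-1.1, -2.8, 14.4]
grip_width: 0.0206
finger_force: 79.1
clock: 26.08
position: [0.4475, 0.3552, 0.2964]
tool_rot: [3.141, -0.0, 2.967]
force: [-0.1, -0.6, -2.5]
grip_width: 0.02
finger_force: 78.6
[ 0.4634 -0.2833  0.2177]
t 26.075 pos [0.4475 0.3552 0.2964] togo cm [-12.6692 -62.6031   7.8571] rot [ 0.5571 -0.5401  1.5304] F [-0.0738 -0.5567 -2.4832] w 0.02 ff 78.6
[-0.432   0.4038 -0.4706  1.6474  0.1974  1.1377  0.4427]
[(0.58, [228.9, 2.2, 52.4, 366.8])]
[255.1053 -93.345 ]
[ 255.1161 -111.9926]
[ 255.1273 -131.2136]
tip px 255.0 0
```

```bash
python3 -m handwheel '[{"dx":0,"dy":-3,"dz":0,"wx":0,"wy":0,"wz":0.16,"claw":10},{"dx":0,"dy":-3,"dz":0,"wx":0,"wy":0,"wz":0.16,"claw":10},{"dx":-1,"dy":-3,"dz":0,"wx":0,"wy":0,"wz":0.16,"claw":10},{"dx":-2,"dy":-3,"dz":0,"wx":0,"wy":0,"wz":0.16,"claw":10},{"dx":-2,"dy":-2,"dz":0,"wx":0,"wy":0,"wz":0.16,"claw":10},{"dx":-3,"dy":-2,"dz":0,"wx":0,"wy":0,"wz":0.16,"claw":10},{"dx":-3,"dy":-1,"dz":0,"wx":0,"wy":0,"wz":0.16,"claw":10},{"dx":-3,"dy":0,"dz":0,"wx":0,"wy":0,"wz":0.16,"claw":10}]' 80
python3 -m handwheel '[{"dx":-3,"dy":0,"dz":0,"wx":0,"wy":0,"wz":0.15,"claw":10},{"dx":-4,"dy":0,"dz":0,"wx":0,"wy":0,"wz":0.16,"claw":10},{"dx":-4.5,"dy":0,"dz":0,"wx":0,"wy":0,"wz":0,"claw":10},{"dx":-4.5,"dy":0,"dz":0,"wx":0,"wy":0,"wz":0,"claw":10},{"dx":-4.5,"dy":0,"dz":0,"wx":0,"wy":0,"wz":0,"claw":10},{"dx":0,"dy":0,"dz":0,"wx":0,"wy":0,"wz":0,"claw":10}]' 80
python3 - <<'E'
from h import *
u,n,seat=stand()
B=seat+.09*u; T=B+.03*u+.1435*u-.0063*n
togo(T,RS()); print(st()['qpos'])
E
```

```text
clock: 27.18
position: [0.4355, 0.1044, 0.2937]
tool_rot: [-3.14, 0.001, 1.681]
force: [0.9, 0.3, -1.7]
grip_width: 0.0202
finger_force: 78.6
clock: 27.92
position: [0.4109, -0.0992, 0.2939]
tool_rot: [-3.14, 0.002, 1.372]
force: [0.6, 0.9, -1.0]
grip_width: 0.0202
finger_force: 78.6
t 27.925 pos [ 0.4109 -0.0992  0.2939] togo cm [-16.7795   8.7954   7.6015] rot [ 0.0012 -0.6964  0.0076] F [ 0.6106  0.8915 -0.9805] w 0.0202 ff 78.6
[ 0.0598  0.1187  0.039   2.0157 -0.0036  1.0089 -0.0981]
```

```bash
python3 -m handwheel '[{"dx":-4.2,"dy":2.2,"dz":0,"wx":0,"wy":0,"wz":0.008,"claw":10},{"dx":-4.2,"dy":2.2,"dz":0,"wx":0,"wy":0,"wz":0,"claw":10},{"dx":-4.2,"dy":2.2,"dz":0,"wx":0,"wy":0,"wz":0,"claw":10},{"dx":-4.2,"dy":2.2,"dz":0,"wx":0,"wy":-0.1,"wz":0,"claw":10},{"dx":0,"dy":0,"dz":0,"wx":0,"wy":-0.15,"wz":0,"claw":10},{"dx":0,"dy":0,"dz":0,"wx":0,"wy":-0.15,"wz":0,"claw":10},{"dx":0,"dy":0,"dz":0,"wx":0,"wy":-0.15,"wz":0,"claw":10},{"dx":0,"dy":0,"dz":0,"wx":0,"wy":-0.15,"wz":0,"claw":10}]' 80
python3 -m handwheel '[{"dx":0,"dy":0,"dz":0,"wx":0,"wy":0,"wz":0,"claw":10}]' 80
python3 - <<'E'
from h import *
u,n,seat=stand()
B=seat+.09*u; T=B+.03*u+.1435*u-.0063*n
togo(T,RS()); print(st()['qpos'])
E
```

```text
clock: 28.92
position: [0.4656, -0.2776, 0.2943]
tool_rot: [3.14, 0.705, 1.37]
force: [-0.0, -0.5, -1.9]
grip_width: 0.0199
finger_force: 78.8
clock: 29.05
position: [0.4658, -0.2758, 0.2925]
tool_rot: [-3.136, 0.702, 1.378]
force: [-0.7, -0.3, -1.5]
grip_width: 0.0199
finger_force: 78.8
t 29.05 pos [ 0.4658 -0.2758  0.2925] togo cm [ 4.3791 -0.0598  6.0526] rot [0.003  0.0036 0.0097] F [-0.679  -0.2576 -1.5128] w 0.0199 ff 78.8
[-0.2023  0.3765  0.2862  1.9225  0.685   1.0762 -0.5273]
```

```bash
python3 -m handwheel '[{"dx":2.2,"dy":-0.06,"dz":3,"wx":0.003,"wy":0.0036,"wz":0.01,"claw":10},{"dx":2.2,"dy":0,"dz":3,"wx":0,"wy":0,"wz":0,"claw":10},{"dx":0,"dy":0,"dz":0,"wx":0,"wy":0,"wz":0,"claw":10},{"dx":0,"dy":0,"dz":0,"wx":0,"wy":0,"wz":0,"claw":10}]' 80
python3 - <<'E'
from h import *
u,n,seat=stand()
B=seat+.09*u; T=B+.03*u+.1435*u-.0063*n
togo(T,RS())
s=st();R0=Ro.from_euler('xyz',s['tool_rot']); tip=s['position']+R0.apply([.1435,0,-.0063]); print('tip',tip,'hole',B,'along -u',(tip-B)@u,'n',(tip-B)@n)
for c in ('side','scene'):
    f=optics.grab_frame(c);np.save(f'{c}12.npy',f,allow_pickle=True)
    print(c,'tip',proj(f,tip),'hole',proj(f,B),'handle',proj(f,tip+.16*u))
    for nm in('push_rod','adapter'):
        m=optics.masks_of(nm,c)
        for k in m[:2]:
            print(nm,round(k['p'],2),k['rect'])
    if c=='side': 
        a,b=proj(f,tip),proj(f,tip+.12*u); g=f['frame'].mean(2); d=(b-a)/np.linalg.norm(b-a); nn=np.array([-d[1],d[0]])
        for t in np.linspace(-6,14,11): print(np.round(t),[int(g[int(round(p[1])),int(round(p[0]))]) for p in (a+d*t+nn*o for o in range(-6,7))])
E
```

```text
clock: 29.55
position: [0.4636, -0.2839, 0.2211]
tool_rot: [3.136, 0.697, 1.354]
force: [0.1, 0.5, 0.0]
grip_width: 0.0199
finger_force: 78.8
t 29.55 pos [ 0.4636 -0.2839  0.2211] togo cm [ 0.4122 -0.038   0.0548] rot [-0.0011 -0.0015 -0.008 ] F [0.1102 0.4968 0.0284] w 0.0199 ff 78.8
tip [ 0.4881 -0.1725  0.1339] hole [ 0.4919 -0.147   0.1113] along -u 0.03413992656557089 n 0.0007499245013774872
side tip [266.3301 224.3581] hole [267.544  223.3753] handle [256.1561 231.0222]
push_rod 0.72 [246.6, 223.6, 18.1, 16.7]
adapter 0.66 [268.7, 217.1, 9.9, 14.2]
-6.0 [58, 51, 53, 64, 67, 69, 70, 71, 61, 61, 45, 43, 49]
-4.0 [61, 70, 70, 65, 61, 70, 63, 47, 44, 45, 41, 42, 48]
-2.0 [68, 71, 68, 62, 53, 53, 47, 48, 48, 46, 44, 137, 99]
0.0 [82, 80, 64, 45, 47, 47, 49, 49, 85, 110, 147, 150, 96]
2.0 [64, 50, 48, 47, 48, 55, 67, 142, 143, 130, 85, 79, 73]
4.0 [68, 51, 48, 50, 132, 140, 152, 87, 83, 94, 82, 73, 73]
6.0 [82, 80, 85, 146, 121, 102, 48, 44, 39, 71, 71, 68, 87]
8.0 [94, 132, 141, 63, 64, 32, 33, 42, 37, 38, 53, 53, 83]
10.0 [52, 47, 33, 35, 30, 33, 36, 37, 35, 36, 33, 37, 45]
12.0 [66, 35, 33, 33, 37, 38, 42, 41, 39, 39, 38, 37, 36]
14.0 [43, 37, 35, 38, 38, 40, 41, 41, 42, 40, 43, 39, 88]
scene tip [275.6942 160.3556] hole [270.3264 167.8604] handle [302.2839 126.6548]
push_rod 0.64 [298.5, 118.7, 10.6, 17.2]
push_rod 0.24 [239.5, 177.0, 49.3, 34.2]
adapter 0.47 [252.9, 165.2, 20.8, 24.0]
```

Pose agrees with the plan (tip 34 mm from the hole, 0.7 mm off axis). Inserting with force checks.

```bash
python3 -m handwheel '[{"dx":1,"dy":-0.04,"dz":0.07,"wx":0,"wy":0,"wz":-0.008,"claw":10},{"dx":1,"dy":0,"dz":0,"wx":0,"wy":0,"wz":0,"claw":10},{"dx":0.8,"dy":0,"dz":0,"wx":0,"wy":0,"wz":0,"claw":10},{"dx":0,"dy":0,"dz":0,"wx":0,"wy":0,"wz":0,"claw":10}]' 80
python3 -m handwheel '[{"dx":0.5,"dy":0,"dz":0,"wx":0,"wy":0,"wz":0,"claw":10},{"dx":0,"dy":0,"dz":0,"wx":0,"wy":0,"wz":0,"claw":10}]' 80
python3 -m handwheel '[{"dx":0.4,"dy":0,"dz":0,"wx":0,"wy":0,"wz":0,"claw":10},{"dx":0,"dy":0,"dz":0,"wx":0,"wy":0,"wz":0,"claw":10}]' 80
python3 - <<'E'
from h import *
u,n,seat=stand()
B=seat+.09*u
s=st();R0=Ro.from_euler('xyz',s['tool_rot']); tip=s['position']+R0.apply([.1435,0,-.0063]); w=np.cross(n,u);print('u',(tip-B)@u,'n',(tip-B)@n,'w',(tip-B)@w,'F u,n,w',s['force']@u,s['force']@n,s['force']@w); togo(B+.1435*u-.0063*n,RS())
E
```

```text
clock: 30.35
position: [0.4674, -0.2622, 0.2007]
tool_rot: [-3.137, 0.698, 1.369]
force: [0.2, -0.6, -1.5]
grip_width: 0.0201
finger_force: 78.8
clock: 30.6
position: [0.4681, -0.2589, 0.1979]
tool_rot: [-3.139, 0.698, 1.367]
force: [-0.3, -0.3, -0.9]
grip_width: 0.02
finger_force: 78.8
clock: 30.85
position: [0.4687, -0.2559, 0.1953]
tool_rot: [-3.139, 0.698, 1.367]
force: [0.6, 0.0, -1.0]
grip_width: 0.0199
finger_force: 78.8
u -0.004257335721969173 n -0.0008446938389556446 w -0.0006841615233837619 F u,n,w -0.7270737406141248 -0.6534757875122721 0.6160042333400587
t 30.85 pos [ 0.4687 -0.2559  0.1953] togo cm [-0.4261  0.0409 -0.0919] rot [-0.0014 -0.0005  0.0019] F [ 0.631   0.0081 -0.9679] w 0.0199 ff 78.8
```

```bash
python3 -m handwheel '[{"dx":0.3,"dy":0.04,"dz":-0.08,"wx":0,"wy":0,"wz":0,"claw":10},{"dx":0,"dy":0,"dz":0,"wx":0,"wy":0,"wz":0,"claw":10}]' 100 | grep -E 'pos|force'
python3 -m handwheel '[{"dx":0.3,"dy":0,"dz":0,"wx":0,"wy":0,"wz":0,"claw":10},{"dx":0,"dy":0,"dz":0,"wx":0,"wy":0,"wz":0,"claw":10}]' 100 | grep -E 'pos|force'
python3 -m handwheel '[{"dx":0.3,"dy":0,"dz":0,"wx":0,"wy":0,"wz":0,"claw":10},{"dx":0,"dy":0,"dz":0,"wx":0,"wy":0,"wz":0,"claw":10}]' 100 | grep -E 'pos|force'
python3 - <<'E'
from h import *
u,n,seat=stand()
B=seat+.09*u
s=st();R0=Ro.from_euler('xyz',s['tool_rot']); tip=s['position']+R0.apply([.1435,0,-.0063]); w=np.cross(n,u);print('u',(tip-B)@u,'n',(tip-B)@n,'w',(tip-B)@w,'F u,n,w',s['force']@u,s['force']@n,s['force']@w)
E
```

```text
position: [0.4697, -0.2532, 0.1941]
force: [0.9, -0.0, -1.4]
finger_force: 102.6
position: [0.47, -0.2515, 0.1923]
force: [-0.2, -3.2, 2.1]
finger_force: 102.8
position: [0.4704, -0.2493, 0.1904]
force: [-0.3, -2.9, 2.8]
finger_force: 102.8
u -0.012690634538292276 n -0.0003026612362911369 w -0.00031838145158623343 F u,n,w 3.974379834920586 0.26304733253444645 0.25871081343353164
```

Pure axial resistance of about 5 N: the rod is in the hole and pushing the vial. Continuing.

```bash
python3 -m handwheel '[{"dx":0.4,"dy":0,"dz":0,"wx":0,"wy":0,"wz":0,"claw":10},{"dx":0.4,"dy":0,"dz":0,"wx":0,"wy":0,"wz":0,"claw":10},{"dx":0,"dy":0,"dz":0,"wx":0,"wy":0,"wz":0,"claw":10}]' 100 | grep -E 'pos|force'
python3 -m handwheel '[{"dx":0.4,"dy":0,"dz":0,"wx":0,"wy":0,"wz":0,"claw":10},{"dx":0.4,"dy":0,"dz":0,"wx":0,"wy":0,"wz":0,"claw":10},{"dx":0,"dy":0,"dz":0,"wx":0,"wy":0,"wz":0,"claw":10}]' 100 | grep -E 'pos|force'
python3 -m handwheel '[{"dx":0.5,"dy":0,"dz":0,"wx":0,"wy":0,"wz":0,"claw":10},{"dx":0.5,"dy":0,"dz":0,"wx":0,"wy":0,"wz":0,"claw":10},{"dx":0.5,"dy":0,"dz":0,"wx":0,"wy":0,"wz":0,"claw":10},{"dx":0,"dy":0,"dz":0,"wx":0,"wy":0,"wz":0,"claw":10}]' 100 | grep -E 'pos|force'
python3 - <<'E'
from h import *
u,n,seat=stand()
B=seat+.09*u
s=st();R0=Ro.from_euler('xyz',s['tool_rot']); tip=s['position']+R0.apply([.1435,0,-.0063]); w=np.cross(n,u);print('u',(tip-B)@u,'n',(tip-B)@n,'w',(tip-B)@w,'F u,n,w',s['force']@u,s['force']@n,s['force']@w)
for c in ('scene','wrist','side'):
    f=optics.grab_frame(c);cv2.imwrite(f'pics/v_{c}.png',f['frame'])
    print(c,[(round(k['p'],2),k['rect']) for k in optics.masks_of('stuck_vial',c)[:3]],'tray px',proj(f,SO+np.array([.011,.054,.012])))
E
```

```text
position: [0.4718, -0.2428, 0.185]
force: [0.4, -1.8, -0.5]
finger_force: 102.8
position: [0.4732, -0.2363, 0.1796]
force: [-0.3, 1.2, -1.2]
finger_force: 102.8
position: [0.4754, -0.2253, 0.1701]
force: [-0.3, 0.2, -1.0]
finger_force: 102.8
u -0.0445257463830015 n -3.983684154210826e-05 w -0.00044927236120515576 F u,n,w -0.7281221269823659 -0.6762588674929151 -0.37463282250841157
scene [] tray px [245.1606 200.6376]
wrist [(0.54, [62.7, 18.7, 117.5, 86.4])] tray px [ 258.1313 -648.7702]
side [(0.24, [250.2, 208.4, 39.0, 61.2])] tray px [274.218  219.7092]
```

Resistance fell to nothing at about 28 mm, so the vial is past the pads. Pushing a little deeper for certainty, then withdrawing.

```bash
python3 -m handwheel '[{"dx":0.7,"dy":0,"dz":0,"wx":0,"wy":0,"wz":0,"claw":10},{"dx":0.7,"dy":0,"dz":0,"wx":0,"wy":0,"wz":0,"claw":10},{"dx":0,"dy":0,"dz":0,"wx":0,"wy":0,"wz":0,"claw":10},{"dx":-1,"dy":0,"dz":0,"wx":0,"wy":0,"wz":0,"claw":10},{"dx":-1,"dy":0,"dz":0,"wx":0,"wy":0,"wz":0,"claw":10},{"dx":-1.5,"dy":0,"dz":0,"wx":0,"wy":0,"wz":0,"claw":10},{"dx":-1.5,"dy":0,"dz":0,"wx":0,"wy":0,"wz":0,"claw":10},{"dx":-1.5,"dy":0,"dz":0,"wx":0,"wy":0,"wz":0,"claw":10}]' 100 | grep -E 'pos|force'
python3 -m handwheel '[{"dx":-1.5,"dy":0,"dz":0,"wx":0,"wy":0,"wz":0,"claw":10},{"dx":-1.5,"dy":0,"dz":0,"wx":0,"wy":0,"wz":0,"claw":10},{"dx":-2,"dy":0,"dz":0,"wx":0,"wy":0,"wz":0,"claw":10},{"dx":-2,"dy":0,"dz":-2,"wx":0,"wy":0,"wz":0,"claw":10},{"dx":-2,"dy":0,"dz":-2,"wx":0,"wy":0,"wz":0,"claw":10},{"dx":0,"dy":0,"dz":0,"wx":0,"wy":0,"wz":0,"claw":10}]' 100 | grep -E 'clock|pos|force'
python3 - <<'E'
from h import *
u,n,seat=stand()
f=optics.grab_frame('side');cv2.imwrite('pics/v13.png',f['frame'])
print(proj(f,seat+.09*u))
for nm in ('adapter','stuck_vial'): print(nm,[(round(k['p'],2),k['rect']) for k in optics.masks_of(nm,'side')[:3]])
f=optics.grab_frame('scene')
for nm in ('adapter','stuck_vial'): print(nm,[(round(k['p'],2),k['rect']) for k in optics.masks_of(nm,'scene')[:3]])
print(proj(f,seat+.045*u))
togo([.486,-.396,.1],Rt(np.radians(45),0))
E
```

```text
position: [0.4672, -0.2649, 0.204]
force: [-0.2, 0.4, -0.6]
finger_force: 102.8
clock: 34.9
position: [0.4591, -0.3071, 0.2934]
force: [0.5, -0.4, -1.0]
finger_force: 102.8
[267.544  223.3753]
adapter [(0.65, [263.9, 214.0, 15.4, 18.1])]
stuck_vial []
adapter [(0.66, [253.2, 163.5, 20.6, 28.3])]
stuck_vial []
[262.7598 177.4519]
t 35.2 pos [ 0.4586 -0.3062  0.291 ] togo cm [ 5.9589  4.5804 19.9072] rot [-0.3483  0.6373 -0.9477] F [ 0.1869  1.2494 -1.4517] w 0.0193 ff 102.8
```

```bash
python3 -m handwheel '[{"dx":0,"dy":0,"dz":0,"wx":0,"wy":0.14,"wz":0,"claw":10},{"dx":0,"dy":0,"dz":0,"wx":0,"wy":0.14,"wz":0,"claw":10},{"dx":0,"dy":0,"dz":0,"wx":0,"wy":0.14,"wz":0,"claw":10},{"dx":0,"dy":0,"dz":0,"wx":0,"wy":0.14,"wz":0,"claw":10},{"dx":0,"dy":0,"dz":0,"wx":0,"wy":0.14,"wz":0,"claw":10},{"dx":0,"dy":0,"dz":0,"wx":0,"wy":0,"wz":-0.16,"claw":10},{"dx":0,"dy":0,"dz":0,"wx":0,"wy":0,"wz":-0.16,"claw":10},{"dx":0,"dy":0,"dz":0,"wx":0,"wy":0,"wz":-0.16,"claw":10}]' 100 | grep -E 'pos|force'
python3 -m handwheel '[{"dx":-2,"dy":0,"dz":2,"wx":0,"wy":0,"wz":-0.16,"claw":10},{"dx":-2,"dy":0,"dz":3,"wx":0,"wy":0,"wz":-0.16,"claw":10},{"dx":-2,"dy":0,"dz":3,"wx":0,"wy":0,"wz":-0.16,"claw":10},{"dx":-2,"dy":0,"dz":3,"wx":0,"wy":0,"wz":0,"claw":10},{"dx":0,"dy":0,"dz":3,"wx":0,"wy":0,"wz":0,"claw":10},{"dx":0,"dy":0,"dz":0,"wx":0,"wy":0,"wz":0,"claw":10}]' 100 | grep -E 'clock|pos|force'
python3 - <<'E'
from h import *
togo([.486,-.396,.0057],Rt(np.radians(45),0)); print(st()['qpos'])
E
```

```text
position: [0.4585, -0.3064, 0.2909]
force: [-0.4, -0.0, -1.4]
finger_force: 102.8
clock: 36.95
position: [0.496, -0.3737, 0.1489]
force: [-0.9, -0.1, -0.4]
finger_force: 102.8
t 36.95 pos [ 0.496  -0.3737  0.1489] togo cm [-1.051  -2.2469 14.3104] rot [-0.0006 -0.0079 -0.031 ] F [-0.8767 -0.1335 -0.379 ] w 0.0194 ff 102.8
[ 0.5748  0.6117 -0.0353  1.6767  0.0248  0.8614  1.2841]
```

```bash
python3 -m handwheel '[{"dx":-1,"dy":-2.2,"dz":3.5,"wx":0,"wy":-0.008,"wz":-0.03,"claw":10},{"dx":0,"dy":0,"dz":4,"wx":0,"wy":0,"wz":0,"claw":10},{"dx":0,"dy":0,"dz":4,"wx":0,"wy":0,"wz":0,"claw":10},{"dx":0,"dy":0,"dz":1.8,"wx":0,"wy":0,"wz":0,"claw":10},{"dx":0,"dy":0,"dz":0.5,"wx":0,"wy":0,"wz":0,"claw":10},{"dx":0,"dy":0,"dz":0,"wx":0,"wy":0,"wz":0,"claw":10}]' 60 
python3 -m handwheel '[{"dx":0,"dy":0,"dz":0.2,"wx":0,"wy":0,"wz":0,"claw":10},{"dx":0,"dy":0,"dz":0.1,"wx":0,"wy":0,"wz":0,"claw":10},{"dx":0,"dy":0,"dz":0,"wx":0,"wy":0,"wz":0,"claw":10}]' 60 | grep -E 'pos|force'
python3 -m handwheel '[{"dx":0,"dy":0,"dz":0.1,"wx":0,"wy":0,"wz":0,"claw":10},{"dx":0,"dy":0,"dz":0,"wx":0,"wy":0,"wz":0,"claw":10}]' 60 | grep -E 'pos|force'
```

```text
clock: 37.7
position: [0.489, -0.3975, 0.0145]
tool_rot: [3.141, 0.006, 2.355]
force: [0.5, -0.7, -0.5]
grip_width: 0.0196
finger_force: 102.8
position: [0.4886, -0.3972, 0.0106]
force: [0.1, 0.4, -0.1]
finger_force: 102.8
position: [0.4884, -0.397, 0.0092]
force: [0.7, 0.7, -1.5]
finger_force: 102.8
```

```bash
python3 -m handwheel '[{"dx":0,"dy":0,"dz":0.2,"wx":0,"wy":0,"wz":0,"claw":10},{"dx":0,"dy":0,"dz":0,"wx":0,"wy":0,"wz":0,"claw":10}]' | grep -E 'pos|force'
python3 -m handwheel '[{"dx":0,"dy":0,"dz":0.1,"wx":0,"wy":0,"wz":0,"claw":10},{"dx":0,"dy":0,"dz":0,"wx":0,"wy":0,"wz":0,"claw":10}]' | grep -E 'pos|force'
python3 -m handwheel '[{"dx":0,"dy":0,"dz":0.1,"wx":0,"wy":0,"wz":0,"claw":10},{"dx":0,"dy":0,"dz":0,"wx":0,"wy":0,"wz":0,"claw":10}]' | grep -E 'pos|force'
```

```text
position: [0.4884, -0.397, 0.0071]
force: [-0.9, -0.3, -0.4]
finger_force: 102.8
position: [0.4884, -0.3971, 0.0062]
force: [0.5, -0.2, -1.2]
finger_force: 102.8
position: [0.4885, -0.3971, 0.0052]
force: [-0.3, -0.1, -0.5]
finger_force: 102.8
```

```bash
python3 -m handwheel '[{"dx":0,"dy":0,"dz":0.07,"wx":0,"wy":0,"wz":0,"claw":10},{"dx":0,"dy":0,"dz":0,"wx":0,"wy":0,"wz":0,"claw":10}]' | grep -E 'pos|force'
python3 -m handwheel '[{"dx":0,"dy":0,"dz":0.07,"wx":0,"wy":0,"wz":0,"claw":10},{"dx":0,"dy":0,"dz":0,"wx":0,"wy":0,"wz":0,"claw":10}]' | grep -E 'pos|force'
```

```text
position: [0.4886, -0.3971, 0.0049]
force: [-1.1, 0.9, 2.9]
finger_force: 103.7
position: [0.4886, -0.3972, 0.0048]
force: [-4.2, 3.0, 16.2]
finger_force: 105.4
```

Rod is on the bench. Releasing, rising, and going to look into the tray.

```bash
python3 -m handwheel '[{"dx":0,"dy":0,"dz":-0.08,"wx":0,"wy":0,"wz":0,"claw":10},{"dx":0,"dy":0,"dz":0,"wx":0,"wy":0,"wz":0,"claw":40},{"dx":0,"dy":0,"dz":0,"wx":0,"wy":0,"wz":0,"claw":60},{"dx":0,"dy":0,"dz":0,"wx":0,"wy":0,"wz":0,"claw":60},{"dx":0,"dy":0,"dz":-3,"wx":0,"wy":0,"wz":0,"claw":60},{"dx":0,"dy":0,"dz":-5,"wx":0,"wy":0,"wz":0,"claw":60},{"dx":0,"dy":0,"dz":-6,"wx":0,"wy":0,"wz":0,"claw":60},{"dx":0,"dy":0,"dz":-6,"wx":0,"wy":0,"wz":0,"claw":60}]'
python3 - <<'E'
from h import *
f=optics.grab_frame('wrist');cv2.imwrite('pics/v14.png',f['frame'])
for k in optics.masks_of('push_rod','wrist')[:2]:
    r=k['region']; print(k['p'],k['rect'])
    P=np.array([onz(f,q,.011) for q in np.argwhere(r)[:,::-1]]);cc=P.mean(0);V=np.linalg.svd(P-cc,full_matrices=0)[2][0];t=(P-cc)@V;print(V,cc+V*t.min(),cc+V*t.max())
togo([.515,.02,.27],Rt(SH,0))
E
```

```text
clock: 40.58
position: [0.4875, -0.3963, 0.2066]
tool_rot: [3.141, 0.005, 2.355]
force: [1.5, -0.4, 0.3]
grip_width: 0.051
finger_force: 0.0
0.72 [246.4, 10.1, 20.6, 204.2]
[ 0.7067 -0.7075  0.    ] [ 0.3866 -0.2932  0.011 ] [ 0.5294 -0.4362  0.011 ]
t 40.675 pos [ 0.4897 -0.3982  0.2113] togo cm [27.7476 31.3289 -6.1921] rot [0.0089 0.0118 0.9898] F [ 1.1731 -0.0994  0.2223] w 0.0508 ff 0.0
```

```bash
python3 -m handwheel '[{"dx":0,"dy":0,"dz":-3,"wx":0,"wy":0,"wz":0.16,"claw":60},{"dx":2,"dy":2,"dz":-3,"wx":0,"wy":0,"wz":0.16,"claw":60},{"dx":3,"dy":2,"dz":0,"wx":0,"wy":0,"wz":0.16,"claw":60},{"dx":4,"dy":1,"dz":0,"wx":0,"wy":0,"wz":0.16,"claw":60},{"dx":4,"dy":0,"dz":0,"wx":0,"wy":0,"wz":0.16,"claw":60},{"dx":4,"dy":0,"dz":0,"wx":0,"wy":0,"wz":0.16,"claw":60},{"dx":4.5,"dy":0,"dz":0,"wx":0,"wy":0,"wz":0,"claw":60},{"dx":4.5,"dy":0,"dz":0,"wx":0,"wy":0,"wz":0,"claw":60}]' | grep pos
python3 -m handwheel '[{"dx":4.5,"dy":0,"dz":0,"wx":0,"wy":0,"wz":0,"claw":60},{"dx":4.5,"dy":0,"dz":0,"wx":0,"wy":0,"wz":0,"claw":60},{"dx":0,"dy":0,"dz":0,"wx":0,"wy":0,"wz":0,"claw":60},{"dx":0,"dy":0,"dz":0,"wx":0,"wy":0,"wz":0,"claw":60}]'
python3 - <<'E'
from h import *
u,n,seat=stand(); sx=np.array([np.sin(SH),-np.cos(SH),0]); w=np.array([-sx[1],sx[0],0])
f=optics.grab_frame('wrist');np.save('w15.npy',f,allow_pickle=True);cv2.imwrite('pics/v15.png',f['frame'])
c=[proj(f,SO+sx*x+w*y+np.array([0,0,.007])) for x,y in((-.1,-.039),(-.1,.039),(-.008,.039),(-.008,-.039))];print('tray px',c)
for nm in('stuck_vial','adapter'):
  for k in optics.masks_of(nm,'wrist')[:3]: print(nm,round(k['p'],2),k['rect'],onz(f,(k['rect'][0]+k['rect'][2]/2,k['rect'][1]+k['rect'][3]/2),.013), 'stand x,y',(lambda d:(d@sx,d@w))(onz(f,(k['rect'][0]+k['rect'][2]/2,k['rect'][1]+k['rect'][3]/2),.013)-SO))
M=np.zeros(f['frame'].shape[:2],np.uint8);cv2.fillPoly(M,[np.array(c,np.int32)],1)
hsv=cv2.cvtColor(f['frame'],cv2.COLOR_BGR2HSV);a=(M>0)&(hsv[...,1]>110)
print('tray area',M.sum(),'saturated',a.sum(),'amber rect',cv2.boundingRect(a.astype(np.uint8)), np.median(f['frame'][a],0) if a.any() else '')
print('adapter pred',proj(f,seat),proj(f,seat+.09*u)); togo([.515,.02,.27],Rt(SH,0))
E
```

```text
position: [0.5047, -0.1218, 0.2641]
clock: 42.18
position: [0.5202, -0.0352, 0.2637]
tool_rot: [3.137, 0.003, 1.395]
force: [-0.2, 0.1, -0.7]
grip_width: 0.0511
finger_force: 0.0
tray px [array([219.4084, 113.8412]), array([283.9088, 115.8394]), array([279.6781, 187.8189]), array([219.8034, 186.1421])]
stuck_vial 0.54 [249.0, 134.4, 12.7, 32.3] [ 0.5214 -0.0338  0.013 ] stand x,y (np.float64(-0.057629296508627095), np.float64(0.005699163770351637))
adapter 0.8 [236.8, 191.2, 26.1, 86.8] [ 0.494 -0.146  0.013] stand x,y (np.float64(0.05784564192176088), np.float64(0.001835049811427382))
adapter 0.25 [198.1, 331.6, 74.3, 34.7] [ 0.4362 -0.336   0.013 ] stand x,y (np.float64(0.2556702073507069), np.float64(-0.015815956064284813))
tray area 4632 saturated 107 amber rect (249, 135, 13, 26) [ 83. 119. 164.]
adapter pred [249.3318 198.3161] [247.0006 277.9076]
t 42.325 pos [ 0.5202 -0.0358  0.2637] togo cm [ 5.3975 -1.492  -0.6481] rot [0.0044 0.0026 0.0286] F [-0.8845 -0.5164 -0.353 ] w 0.0515 ff 0.0
```

The amber vial is lying in the tray (network and colour agree at pixel ~(255,150), 33 mm long). The adapter is still home, the rod lies flat, and the robot touches nothing.

```bash
python3 -c "
from h import *
print(job_done())"
```

```text
the job is handed in; nothing more can be done
None
```

The vial is in the tray, the adapter is home in the stand, the rod is flat on the bench, and I handed the job in at about 42 s; I never re-imaged the other bench items, but no unexpected contact force showed.

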